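# Press a stuck-on strip under a swing clip

## Task

The yellow strip has just been stuck on the loose aluminium plate in the blue fixture and needs pressing. By its red knob, swing the spring clip round its pivot screw so that its white toe pushes the plate home against the fence, rides up over the plate's edge and the clip's arm comes to bear firmly, but not hard, on its black rubber-tipped stop; let go and leave the clip pressing on the plate by itself for at least three seconds, then swing it well clear again, back to where it was parked. The plate must stay home against the fence; do not touch it with the fingers, and leave the driver, tape and punch lying round the fixture alone.

Things in the scene. Friction and masses are not known exactly. Their poses are not given: they have to be found in the camera images.
- fixture: fixed blue base plate 170 x 170 x 10 mm; origin on the worktop, 16 mm in +y from the plate's centre; x, y along its edges, z up. Fixture coordinates (mm) are in this frame. Clip pivot at (-60, 0). Steel fence along x, inner face at y = +38, top at z = 16; low end lip at x = 80. A plate that is home touches the fence: its centre is then at y = +8
- plate: loose aluminium plate 70 (x) x 60 (y) x 6 mm, 0.2 kg, with a yellow strip on top; lies on the base plate (underside at z = 10) near fixture (40, 0), at first 5 to 10 mm short of the fence. Origin at the centre of its underside
- clip (a joint): swing of the clip about its vertical pivot screw, rad, positive anticlockwise from above. Parked about 0 (below 0.3), where the arm points along fixture direction -1.15 rad; at 1.15 it points along fixture +x. Hard end at -0.25. Toe meets the plate at 0.7 to 0.9, is up on it from 0.95; stop met somewhere from 1.05 to 1.40. Stays where it is left
- clip_knob (a point): on the axis of the red upright knob on the arm: round, 16 mm diameter, z = 46 (arm's top) to 80 mm; this point at z = 66 mm, 78 mm from the pivot. Moving the knob takes about 1.5 N while the clip is free, up to 10 N while the toe climbs the plate's edge, 2 to 4 N with the toe sliding on the plate
- clip_leaf: sprung steel leaf under the arm, turning with it; origin on the pivot axis at worktop height, x along the leaf. Its toe rises by springing and presses on the plate with about 3.5 N
- stop_block: fixed aluminium block 18 x 20 x 40 mm high; origin at the foot of its inner face (fixture -15, 35, 10). A brass screw with a rubber tip (12 mm diameter, fixture z = 42) sticks out in -y by an unreported setting: the arm's side meets it 45 mm from the pivot, at y = 4 to 21. Tip yields 1 mm per 10 N; 8 N on it is firm (4.6 N more at the knob than sliding), over 18 N (10.4 N more) too hard
- driver: red-handled screwdriver, 27 x 210 mm, lying beyond the fixture; to be left alone
- tape: roll of black tape, 62 mm diameter, 19 mm high, lying to the left of the fixture; to be left alone
- punch: steel centre punch, 12 x 118 mm, lying to the right of the fixture; to be left alone
- clip_toe (a point): lowest point of the white nylon ball toe (20 mm diameter) under the leaf's end, 95 mm from the pivot; at z = 14 mm when free, 2 mm lower than the plate's top
- clip_pivot (a point): top of the clip's pivot screw, on the swing axis, z = 51 mm; x points along the arm to the knob, z up. The arm is a rigid steel bar 18 mm wide, 90 mm long from the pivot, z = 38 to 46 mm; it turns with the clip and does not rise
Mind the look-alikes: they are no part of the job. What is shaped like the plate but turquoise is not meant.

How it is judged (in metres and radians):
On the way, in this order (a step that is already met when the one before it is completed fails the run):
1. the clip is on the plate and its arm bears on the stop with at least 8 N (contact force between clip and stop_block above 8 N and contact force between clip_leaf and plate above 1.5 N and value of joint clip above 1 rad), for 0.1 s.
2. the clip is let go and presses on the plate by itself for three seconds, the plate home against the fence (contact force between each of the fingers, the arm and clip below 0.05 N and contact force between clip_leaf and plate above 1.5 N and value of joint clip above 1 rad and y of plate in the frame of fixture above 0.0055 m), for 2.8 s.
At the end, for the whole second after the job is handed in: The clip is swung clear (joint below 0.3 rad), the plate lies flat and still, home against the fence within 2.5 mm and square to it within 0.05 rad, and the clip is released (value of joint clip below 0.3 rad and y of plate in the frame of fixture above 0.0055 m and angle between the x axis of plate and the x axis of fixture, either way round below 0.05 rad and angle between plate's own z axis and vertical below 0.03 rad and linear speed of plate below 0.01 m/s and contact force between the fingers and clip below 0.05 N); the robot touches nothing.
It fails at once if the stop is pushed with more than 18 N (contact force between clip and stop_block above 18 N).
It fails at once if the fingers touch the plate (contact force between the fingers and plate above 0.3 N).
It fails at once if the driver, tape or punch is moved more than 15 mm (distance of any of driver, tape, punch from where it was at the start of the episode above 0.015 m).
It also fails if it takes over 72 s, if anything falls off the work surface, if the arm or the gripper's body presses on something with over 40 N, if the wrist force passes 120 N, or if a joint passes its speed limit or range.

## Robot

A 6-joint arm with a two-finger parallel gripper is mounted at the origin on the work surface; the furniture and walls round the work are solid. World frame = base frame: x ahead of the robot, y to its left, z up, the work surface at z = 0. Lengths are in m, angles in degrees, forces in N, time in s.
With the tool pointing down it reaches from about 0.375 to 0.9 m from the base axis. Payload 3.1 kg.
Tool frame: the origin (TCP) lies on the centre line of the jaws, within the pads' length; the fingertips stand 8 mm ahead of it and the grasp point (between the pads) lies 11 mm behind it; z points along the fingers, y is the direction in which the jaws open and shut (so a half turn about z gives the same grasp; the last joint's range is limited). The gripper opens to 87 mm and grips with 3 to 60 N. Pads are 19 mm wide; open, the fingers measure 117 mm over their backs; the gripper's body (75 mm by 190 mm) begins 51 mm behind the grasp point.
Start: joints at [-84.253, 30.224, 82.088, -0, 67.689, -10.227], TCP at [0.172, -0.601, 0.231] pointing down, gripper open.
Joint ranges: [-176.69, 176.69], [-43.24, 126.21], [12.49, 139.97], [-82, 262], [0, 151.66], [-163.58, 163.58]. Speed limits (degrees/s): [159.86, 159.86, 180, 180, 180, 180].

## Interface

Orientations are given as a 3x3 rotation matrix whose columns are the frame's x, y, z axes.
In Python, from rig import * gives the robot as it stands. The module is installed in compiled form; this text tells all that it offers.
- The arm moves only by the tool arm_command, never from a script. Its argument "commands" is a list of rows, each an object with "translation": the shift along the tool's x, y, z scaled (see below), a list of three; "dr": the turn, a rotation vector about the tool's x, y, z scaled (see below), a list of three; "jaw": the closure, from 0 (fully open) to 1 (shut). In form: [{"translation": [x, y, z], "dr": [ax, ay, az], "jaw": jaw}, ...]. A call has 1 to 12 rows; each row shifts and turns the commanded pose from where the row before left it, along the tool's axes as they then stand; what a row does not reach is not made up. The controller multiplies each number of a shift by 25 mm and each number of a turn by 6 degrees. A row lasts 1/12 s, in which the tool goes at most 41.7 mm and 7.16 degrees, less where a joint would pass 70% of its speed; a pose out of reach is approached as far as the arm can. A call with a number of a shift or a turn outside -1 to 1 is refused whole. A call with a gripper value outside its range is refused whole. The fingers move at their own pace and stop on an object; the grip force is fixed at half the most. Time passes only in rows, so rows that do not move let the fingers close. It gives the time, the measured TCP pose, the force and the opening at its end, in the units of the state.
- read_state(): the state, without advancing time (a new reading comes with each control period).
- capture(name): name is "side" or "top" or "wrist"; returns (picture, depth): 384x512x3 uint8, red, green, blue; 384x512 float32, m along the optical axis (not along the pixel's ray), 0 where there is no reading.
- camera_model(name): a dict with "intrinsics" (3x3 intrinsics, pixels), "pose" (4x4, takes a point from camera to world coordinates); the wrist camera has in their place "mount" (4x4, takes a point from camera to tool coordinates, whose origin is the TCP and whose axes are the flange's). Camera axes: x right, y down, z forward; pixel columns grow to the right and rows downward; lengths in m; the calibration is good to about 2 mm. A picture is of the moment at which its call begins: read the wrist's pose just before it. camera_model takes no time and is no camera call.
- hand_in(): hands the job in, once; it reports no verdict.
The state is a dict: "time_s": time; "joint_positions": joint angles; "qvel": joint speeds; "tau": joint torques, N m; "position": TCP position; "tcp_rot": TCP orientation; "force": force on the tool from outside, world axes, zero at the start; "moment": the same for the moment, N m; "opening": opening from 0.0 (shut) to 1.0 (fully open).
Only numpy, scipy, OpenCV 4.12 (cv2) and the standard library are available. Lean on these libraries where they do the work, as an engineer would, in place of code of your own. Each camera call takes 0.05 s, during which the arm holds its last target.

## Working session

There is one attempt and no reset: what is moved stays moved. The work goes in short steps, Python scripts to look and compute and a tool call to move; the robot and the scene stay as the last step left them, time stands still between calls to the robot, and variables do not carry over. Pictures are saved under pics/ and viewed, and the job is handed in when it is done.

Besides the shell and the picture viewer there is one more tool, called by a JSON object that holds its "op" and its "data". arm_command: Moves the arm, as the interface text tells. Its arguments: {"type":"object","properties":{"commands":{"type":"array"}},"required":["commands"]}

```bash
mkdir -p pics; python3 - <<'E'
from rig import *
import cv2, numpy as np
s=read_state(); print(s)
for n in ("top","side","wrist"):
    p,d=capture(n); cv2.imwrite(f"pics/{n}0.png",p[:,:,::-1]); np.save(f"{n}0.npy",d)
    m=camera_model(n); print(n,{k:np.round(v,4).tolist() for k,v in m.items()})
E
```

```text
{'time_s': 0.0, 'joint_positions': array([-8.42528162e+01,  3.02806067e+01,  8.21552167e+01,  4.10789056e-04,
        6.76891028e+01, -1.02257596e+01]), 'qvel': array([ 0.02791344,  0.01867983, -0.03925661,  0.08866524,  0.03264321,
       -0.01667727]), 'tau': array([-8.53185520e-04, -4.40046108e+01, -1.76593530e+01,  6.31885557e-02,
        5.84216556e-02, -1.70309236e-04]), 'position': array([ 0.17196421, -0.60014332,  0.22956052]), 'tcp_rot': array([[ 9.61392544e-01,  2.75180542e-01, -2.11741073e-04],
       [ 2.75180342e-01, -9.61390176e-01,  2.17007648e-03],
       [ 3.93597035e-04, -2.14456233e-03, -9.99997623e-01]]), 'force': array([-0.20423585,  0.14346101, -0.16350031]), 'moment': array([ 0.01285426,  0.02408087, -0.00154677]), 'opening': 0.9999632907626822}
top {'intrinsics': [[499.9598, 0.0, 268.855], [0.0, 499.9598, 200.5255], [0.0, 0.0, 1.0]], 'pose': [[0.0018, -0.9966, 0.082, 0.4549], [-0.9998, -0.0033, -0.0182, 0.1259], [0.0184, -0.0819, -0.9965, 1.1053], [0.0, 0.0, 0.0, 1.0]]}
side {'intrinsics': [[384.5368, 0.0, 252.1797], [0.0, 384.5368, 190.6815], [0.0, 0.0, 1.0]], 'pose': [[-0.8761, -0.1457, 0.4596, 0.1246], [-0.4816, 0.3108, -0.8194, 0.8851], [-0.0235, -0.9392, -0.3425, 0.4005], [0.0, 0.0, 0.0, 1.0]]}
wrist {'intrinsics': [[319.4635, 0.0, 251.0356], [0.0, 319.4635, 192.5242], [0.0, 0.0, 1.0]], 'mount': [[-0.0004, -0.9657, -0.2597, 0.071], [1.0, -0.0005, 0.0003, 0.0], [-0.0004, -0.2597, 0.9657, -0.1536], [0.0, 0.0, 0.0, 1.0]]}
```

View pics/top0.png

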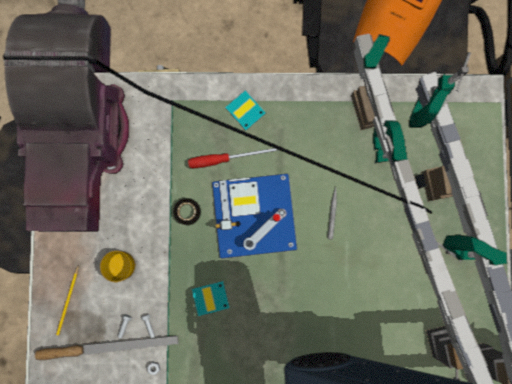

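View pics/side0.png

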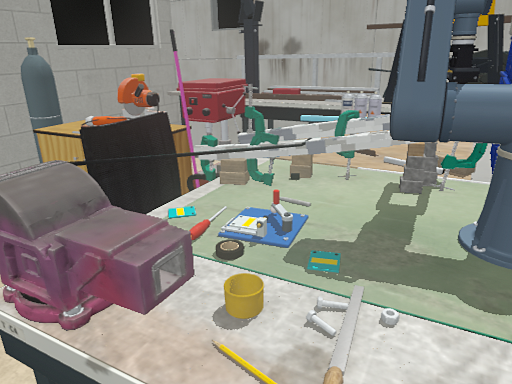

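View pics/wrist0.png

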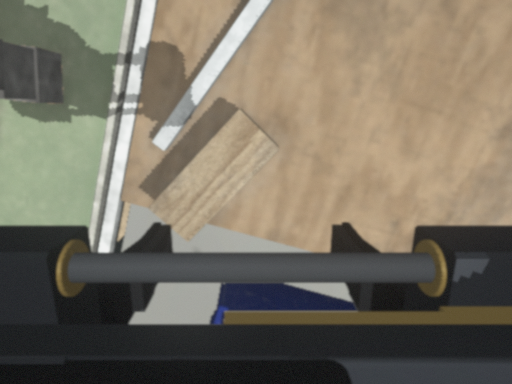

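```bash
python3 - <<'E'
import cv2
im=cv2.imread("pics/top0.png"); cv2.imwrite("pics/top0c.png",cv2.resize(im[80:270,170:350],None,fx=4,fy=3.1,interpolation=cv2.INTER_CUBIC)[:600] if 0 else cv2.resize(im[130:270,170:350],None,fx=4,fy=4,interpolation=cv2.INTER_CUBIC))
im=cv2.imread("pics/side0.png"); cv2.imwrite("pics/side0c.png",cv2.resize(im[130:280,170:350],None,fx=4,fy=4,interpolation=cv2.INTER_CUBIC))
E
```

```text
(no output)
```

View pics/top0c.png

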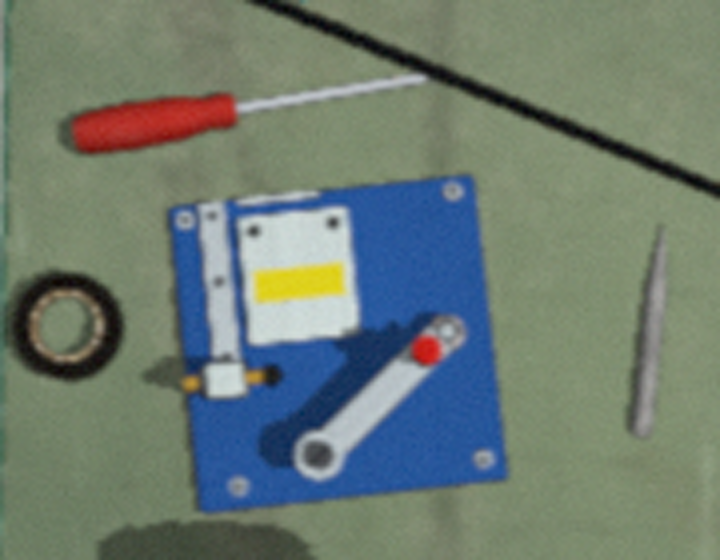

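View pics/side0c.png

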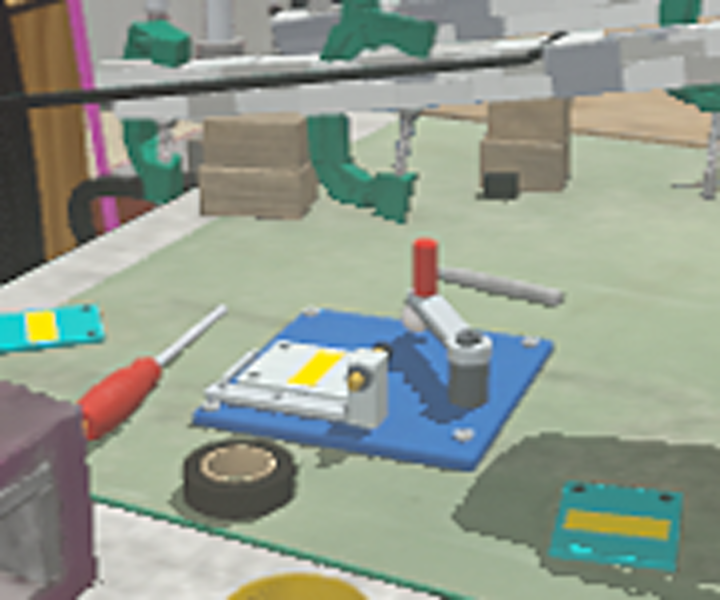

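```bash
cat > h.py <<'E'
import numpy as np, cv2
from rig import *
def ray(n,u,v,model=None):
    m=model or camera_model(n); K=np.array(m["intrinsics"]);P=np.array(m["pose"])
    d=P[:3,:3]@np.linalg.solve(K,[u,v,1.]); return P[:3,3],d
def onz(n,u,v,z):
    o,d=ray(n,u,v); t=(z-o[2])/d[2]; return o+t*d
def proj(n,p):
    m=camera_model(n);K=np.array(m["intrinsics"]);P=np.array(m["pose"])
    q=K@(P[:3,:3].T@(np.asarray(p)-P[:3,3])); return q[:2]/q[2]
E
python3 - <<'E'
from h import *
im=cv2.imread("pics/top0.png"); d=np.load("top0.npy")
hsv=cv2.cvtColor(im,cv2.COLOR_BGR2HSV)
# blue fixture
m=cv2.inRange(hsv,(100,120,60),(125,255,255)); m[:130]=0;m[280:]=0
m[:, :200]=0;m[:,310:]=0
cs,_=cv2.findContours(m,cv2.RETR_EXTERNAL,cv2.CHAIN_APPROX_NONE); c=np.vstack([x for x in cs if len(x)>20])
hull=cv2.convexHull(c)
hw=np.array([onz("top",*p[0],0.01)[:2] for p in hull])
r=cv2.minAreaRect((hw*1000).astype(np.float32)); print("rect mm",r, cv2.boxPoints(r))
def red(reg):
    m=cv2.inRange(hsv,(0,150,100),(8,255,255))|cv2.inRange(hsv,(172,150,100),(180,255,255))
    k=np.zeros_like(m); k[reg[0]:reg[1],reg[2]:reg[3]]=255; m&=k
    M=cv2.moments(m,True); return M["m00"],M["m10"]/M["m00"],M["m01"]/M["m00"]
a,u,v=red((200,230,265,290)); print("knob",a,u,v,onz("top",u,v,0.08), d[int(v),int(u)])
# yellow strip
m=cv2.inRange(hsv,(22,120,120),(35,255,255)); m[:190]=0;m[212:]=0;m[:,:225]=0;m[:,265:]=0
ys,xs=np.nonzero(m);print("strip",xs.mean(),ys.mean(),onz("top",xs.mean(),ys.mean(),0.0163)); 
rr=cv2.minAreaRect(np.array([onz("top",x,y,0.016)[:2]*1000 for x,y in zip(xs,ys)],np.float32));print(rr)
print("pivot",onz("top",170+318/4,130+455/4,0.05))
# cable depth
P=np.array(camera_model("top")["pose"])
for (x,y) in [(200,112),(240,131),(277,149),(300,158),(340,176),(400,203)]:
    w=d[y-3:y+4,x-2:x+3]; z=w[w>0].min(); o,dd=ray("top",x,y); print((x,y),o+dd*z)
E
```

```text
rect mm ((512.5958251953125, 138.66329956054688), (167.73802185058594, 168.02442932128906), 6.407845973968506) [[419.87457 212.79047]
 [438.62692  45.81574]
 [605.3171   64.53613]
 [586.5647  231.51086]]
knob 37.0 276.02702702702703 217.16216216216216 [0.50504992 0.09232336 0.08      ] 1.0251197
strip 244.5548780487805 200.21951219512195 [0.54500378 0.15902825 0.0163    ]
((545.013427734375, 159.1877899169922), (16.276193618774414, 47.010684967041016), 5.420825004577637)
pivot [0.45044771 0.14708236 0.05      ]
(200, 112) [0.69518521 0.23759199 0.18914106]
(240, 131) [0.66171751 0.1633328  0.18027773]
(277, 149) [0.62983604 0.09350905 0.16997813]
(300, 158) [0.61331952 0.04970892 0.16706216]
(340, 176) [ 0.58043454 -0.02760857  0.15783408]
(400, 203) [ 0.52984172 -0.1452172   0.1465777 ]
```

```bash
python3 - <<'E'
from h import *
d=np.load("top0.npy"); m=camera_model("top"); K=np.array(m["intrinsics"]);P=np.array(m["pose"])
v,u=np.mgrid[:384,:512]; c=np.stack([(u-K[0,2])/K[0,0]*d,(v-K[1,2])/K[1,1]*d,d],-1); w=c@P[:3,:3].T+P[:3,3]
w=w[d>0]
for x0 in np.arange(0.0,1.0,0.1):
    print(round(x0,1),[ (round(float(w[s][:,2].max()),2) if (s:=((w[:,0]>=x0)&(w[:,0]<x0+.1)&(w[:,1]>=y0)&(w[:,1]<y0+.1))).any() else None) for y0 in np.arange(-0.5,0.4,0.1)])
print(proj("top",[0.172,-0.6,0.23]))
# side triangulation of knob
im=cv2.imread("pics/side0.png");hsv=cv2.cvtColor(im,cv2.COLOR_BGR2HSV)
mm=cv2.inRange(hsv,(0,150,80),(8,255,255))|cv2.inRange(hsv,(172,150,80),(180,255,255))
k=np.zeros_like(mm);k[185:210,268:285]=255;mm&=k;ys,xs=np.nonzero(mm);print(xs.mean(),ys.min(),ys.max(),(xs.min(),xs.max()))
for p in ([.505,.0923,.08],[.505,.0923,.046],[.4504,.147,.051]): print(proj("side",p))
ds=np.load("side0.npy");
E
```

```text
0.0 [None, None, None, None, None, None, None, None, None]
0.1 [None, 0.18, 0.17, 0.01, None, 0.01, 0.01, 0.01, 0.02]
0.2 [0.0, 0.22, 0.2, 0.47, 0.46, 0.41, 0.01, 0.01, 0.02]
0.3 [0.0, 0.22, 0.21, 0.17, 0.01, 0.01, 0.01, 0.01, 0.05]
0.4 [0.01, 0.22, 0.23, 0.17, 0.02, 0.08, 0.05, 0.05, 0.05]
0.5 [0.01, 0.01, 0.19, 0.15, 0.16, 0.16, 0.05, 0.02, 0.02]
0.6 [0.01, 0.01, 0.21, 0.22, 0.01, 0.17, 0.18, 0.19, 0.01]
0.7 [0.01, 0.01, 0.3, 0.23, 0.13, 0.01, 0.01, 0.2, 0.21]
0.8 [0.01, 0.01, 0.01, 0.15, 0.15, 0.01, 0.01, 0.01, 0.0]
0.9 [-0.36, -0.35, -0.33, -0.36, -0.14, -0.15, None, None, -0.26]
[680.01837065 407.01208959]
275.26190476190476 190 203 (np.int64(274), np.int64(278))
[275.27363287 190.33536103]
[275.31371153 203.32222189]
[286.60980628 213.27002032]
```

{"op": "arm_command", "data": {"commands": [{"translation":[0,0,-1],"dr":[0,0,0.8],"jaw":0},{"translation":[0,0,-1],"dr":[0,0,0.8],"jaw":0},{"translation":[0.8,0,-1],"dr":[0,0,0],"jaw":0},{"translation":[0.8,0,-1],"dr":[0,0,0],"jaw":0},{"translation":[0.8,0,-1],"dr":[0,0,0],"jaw":0},{"translation":[0.8,0,-1],"dr":[0,0,0],"jaw":0},{"translation":[0.8,-1,0],"dr":[0,0,0],"jaw":0},{"translation":[0.8,-1,0],"dr":[0,0,0],"jaw":0},{"translation":[0.8,-1,0],"dr":[0,0,0],"jaw":0},{"translation":[0.8,-1,0],"dr":[0,0,0],"jaw":0},{"translation":[0.8,-1,0],"dr":[0,0,0],"jaw":0},{"translation":[0.8,-1,0],"dr":[0,0,0],"jaw":0}]}}

```text
time_s: 1.15
position: [0.3546, -0.4279, 0.3802]
tcp_rot: [[0.994, 0.111, -0.0], [0.111, -0.994, 0.001], [-0.0, -0.001, -1.0]]
force: [0.3, -0.4, 0.9]
opening: 0.999
```

{"op": "arm_command", "data": {"commands": [{"translation":[0.7,-1,0],"dr":[0,0,0],"jaw":0},{"translation":[0.7,-1,0],"dr":[0,0,0],"jaw":0},{"translation":[0.7,-1,0],"dr":[0,0,0],"jaw":0},{"translation":[0.7,-1,0],"dr":[0,0,0],"jaw":0},{"translation":[0.7,-1,0],"dr":[0,0,0],"jaw":0},{"translation":[0.7,-1,0],"dr":[0,0,0],"jaw":0},{"translation":[0.7,-1,0],"dr":[0,0,0],"jaw":0},{"translation":[0.7,-1,0],"dr":[0,0,0],"jaw":0},{"translation":[0.5,-1,0],"dr":[0,0,0],"jaw":0},{"translation":[0.5,-1,0],"dr":[0,0,0],"jaw":0},{"translation":[0.5,-1,0],"dr":[0,0,0],"jaw":0},{"translation":[0,-1,0],"dr":[0,0,0],"jaw":0}]}}

```text
time_s: 2.15
position: [0.4987, -0.1103, 0.3802]
tcp_rot: [[0.994, 0.112, 0.001], [0.112, -0.994, 0.0], [0.001, -0.0, -1.0]]
force: [0.7, 0.2, -0.4]
opening: 1.001
```

{"op": "arm_command", "data": {"commands": [{"translation":[0,-1,0],"dr":[0,0,0],"jaw":0},{"translation":[0,-1,0],"dr":[0,0,0],"jaw":0},{"translation":[0,-1,0],"dr":[0,0,0],"jaw":0},{"translation":[0,-1,0],"dr":[0,0,0],"jaw":0},{"translation":[0,-1,0],"dr":[0,0,0],"jaw":0},{"translation":[0,-1,0],"dr":[0,0,0],"jaw":0},{"translation":[0,0,1],"dr":[0,0,0],"jaw":0},{"translation":[0,0,1],"dr":[0,0,0],"jaw":0},{"translation":[0,0,1],"dr":[0,0,0],"jaw":0},{"translation":[0,0,1],"dr":[0,0,0],"jaw":0},{"translation":[0,0,0],"dr":[0,0,0],"jaw":0},{"translation":[0,0,0],"dr":[0,0,0],"jaw":0}]}}

```text
time_s: 3.15
position: [0.4797, 0.0375, 0.2797]
tcp_rot: [[0.994, 0.111, -0.004], [0.111, -0.994, 0.001], [-0.003, -0.001, -1.0]]
force: [-0.3, -0.6, 0.0]
opening: 1.0
```

{"op": "arm_command", "data": {"commands": [{"translation":[0.6,-1,0],"dr":[0,0,0],"jaw":0},{"translation":[0.65,-1,0],"dr":[0,0,0],"jaw":0},{"translation":[0,-0.06,0],"dr":[0,0,0],"jaw":0},{"translation":[0,0,0],"dr":[0,0,0],"jaw":0}]}}

```text
time_s: 3.48
position: [0.5073, 0.0929, 0.2823]
tcp_rot: [[0.994, 0.113, 0.004], [0.113, -0.994, -0.0], [0.003, 0.001, -1.0]]
force: [0.3, -0.5, -0.6]
opening: 1.001
```

```bash
cat >> h.py <<'E'
def wmodel(s):
    m=camera_model("wrist"); T=np.eye(4);T[:3,:3]=s["tcp_rot"];T[:3,3]=s["position"]
    return {"intrinsics":m["intrinsics"],"pose":T@np.array(m["mount"])}
def wonz(M,u,v,z):
    o,d=ray("wrist",u,v,M); return o+(z-o[2])/d[2]*d
E
python3 - <<'E'
from h import *
s=read_state(); print(s["position"],s["force"])
p,d=capture("wrist"); cv2.imwrite("pics/w1.png",p[:,:,::-1]); np.save("w1.npy",d)
p,_=capture("side"); cv2.imwrite("pics/s1.png",p[:,:,::-1])
M=wmodel(s)
hsv=cv2.cvtColor(p:=cv2.imread("pics/w1.png"),cv2.COLOR_BGR2HSV)
m=cv2.inRange(hsv,(0,150,80),(8,255,255))|cv2.inRange(hsv,(172,150,80),(180,255,255))
cs,_=cv2.findContours(m,cv2.RETR_EXTERNAL,cv2.CHAIN_APPROX_NONE)
for c in cs:
    if cv2.contourArea(c)>30: print(cv2.contourArea(c),cv2.boundingRect(c),cv2.minEnclosingCircle(c), wonz(M,*cv2.minEnclosingCircle(c)[0],0.08))
E
```

```text
[0.50734002 0.09285856 0.28233509] [ 0.2764745  -0.4781862  -0.61631374]
97.5 (247, 167, 11, 13) ((252.25, 172.75), 6.373874664306641) [0.50677448 0.09118162 0.08      ]
1294.0 (105, 37, 76, 22) ((142.5, 48.0), 37.61990737915039) [0.6239159  0.21838419 0.08      ]
```

View pics/w1.png

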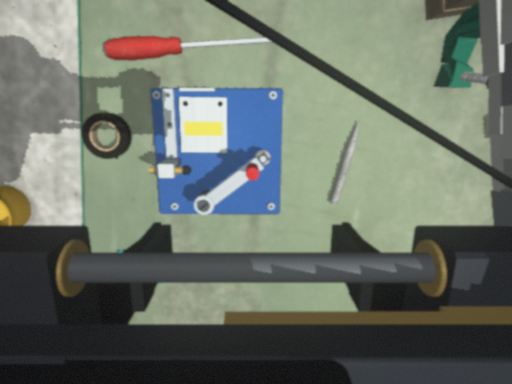

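View pics/s1.png

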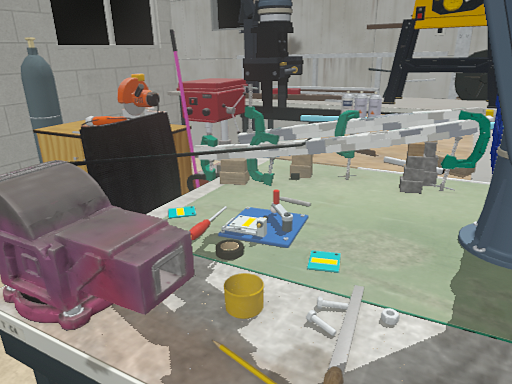

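```bash
python3 - <<'E'
from h import *
s=read_state(); M=wmodel(s); print(s["position"])
M["pose"]=M["pose"]
im=cv2.imread("pics/w1.png")
cv2.imwrite("pics/w1c.png",cv2.resize(im[80:220,140:290],None,fx=4,fy=4,interpolation=cv2.INTER_CUBIC))
print("pivot",wonz(M,204,205,0.051))
hsv=cv2.cvtColor(im,cv2.COLOR_BGR2HSV)
m=cv2.inRange(hsv,(100,120,60),(125,255,255));m[:80]=0;m[218:]=0;m[:,:145]=0;m[:,290:]=0
c=np.vstack([x for x in cv2.findContours(m,0,1)[0] if len(x)>5]);h=cv2.convexHull(c)
r=cv2.minAreaRect(np.array([wonz(M,*q[0],0.01)[:2]*1000 for q in h],np.float32));print(r)
E
```

```text
[0.50610891 0.09166241 0.28164319]
pivot [0.45165166 0.14484628 0.051     ]
((512.0593872070312, 136.74896240234375), (164.18780517578125, 165.8103485107422), 6.361338138580322)
```

View pics/w1c.png

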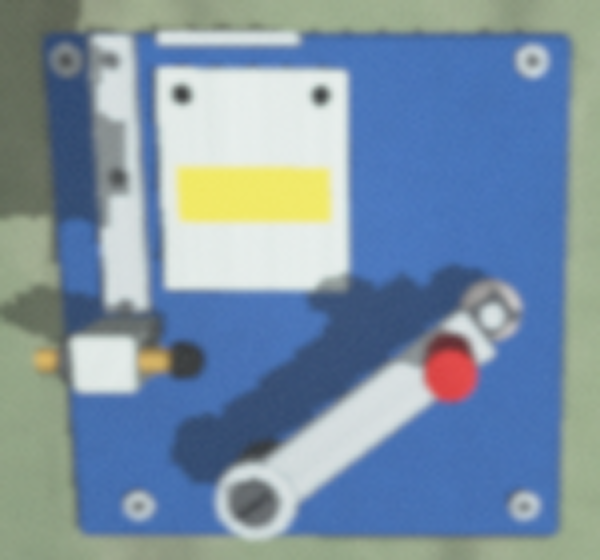

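```bash
python3 - <<'E'
from h import *
s=read_state(); s["position"]=np.array([0.50734,0.09286,0.28234]); M=wmodel(s)
a=np.radians(6.4);R=np.array([[np.cos(a),-np.sin(a)],[np.sin(a),np.cos(a)]]);O=np.array([.5105,.1536])
F=lambda p:R.T@(p[:2]-O)*1000
print("tip",F(wonz(M,191.2,170,.042)),"pivot",F(wonz(M,204,205,.051)),"knob",F(wonz(M,252.25,172.75,.08)),"block top corner",F(wonz(M,140+138/4,80+360/4,.05)))
im=cv2.imread("pics/top0.png")
print("top tip",F(onz("top",170+284/4,130+376/4,.042)),"blk",F(onz("top",170+246/4,130+380/4,.05)),"knob",F(np.array([.50505,.0923])),"pivot",F(np.array([.45045,.14708])))
E
```

```text
tip [-15.2176491   14.67417428] pivot [-58.31616493  -0.97986354] knob [-11.08564725 -61.64062357] block top corner [-13.6616954   33.65542663]
top tip [-16.88688558  13.86430865] blk [-17.11319474  33.69907082] knob [-12.2490807  -60.31046776] pivot [-60.40254098   0.21434255]
```

{"op": "arm_command", "data": {"commands": [{"translation":[0,0,0.9],"dr":[0,0,0],"jaw":0},{"translation":[0,0,0.9],"dr":[0,0,0],"jaw":0},{"translation":[0,0,0.9],"dr":[0,0,0],"jaw":0},{"translation":[0,0,0.9],"dr":[0,0,0],"jaw":0},{"translation":[0,0,0.9],"dr":[0,0,0],"jaw":0},{"translation":[0,0,0.9],"dr":[0,0,0],"jaw":0},{"translation":[0,0,0.9],"dr":[0,0,0],"jaw":0},{"translation":[0,0,0.9],"dr":[0,0,0],"jaw":0.3},{"translation":[0,0,0.6],"dr":[0,0,0],"jaw":0.5},{"translation":[0,0,0.6],"dr":[0,0,0],"jaw":0.5},{"translation":[0,0,0.3],"dr":[0,0,0],"jaw":0.5},{"translation":[0,0,0],"dr":[0,0,0],"jaw":0.5}]}}

```text
time_s: 4.58
position: [0.5051, 0.0911, 0.0621]
tcp_rot: [[0.994, 0.11, -0.003], [0.11, -0.994, -0.0], [-0.003, -0.0, -1.0]]
force: [-0.5, 0.6, 0.2]
opening: 0.708
```

```bash
python3 - <<'E'
from h import *
s=read_state(); print(s["position"],s["force"],s["opening"])
p,d=capture("wrist"); cv2.imwrite("pics/w2.png",p[:,:,::-1])
p,_=capture("side"); cv2.imwrite("pics/s2.png",cv2.resize(p[130:250,200:340,::-1],None,fx=4,fy=4))
E
```

```text
[0.50509859 0.09113962 0.06213778] [-0.48613513  0.61241409  0.19116608] 0.7081830123255256
```

View pics/w2.png

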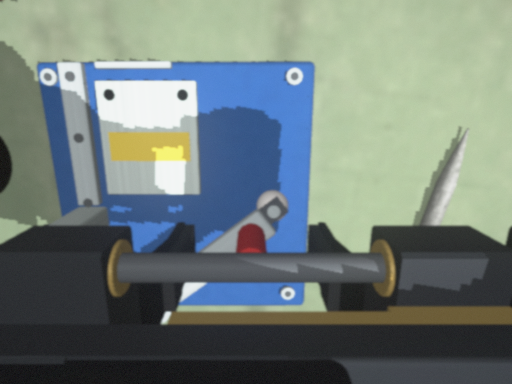

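View pics/s2.png

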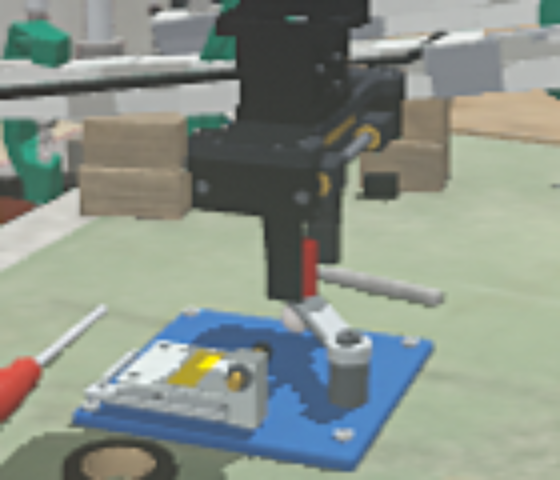

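{"op": "arm_command", "data": {"commands": [{"translation":[0,0,0],"dr":[0,0,0],"jaw":0.75},{"translation":[0,0,0],"dr":[0,0,0],"jaw":0.75},{"translation":[0,0,0],"dr":[0,0,0],"jaw":1},{"translation":[0,0,0],"dr":[0,0,0],"jaw":1},{"translation":[0,0,0],"dr":[0,0,0],"jaw":1},{"translation":[0,0,0],"dr":[0,0,0],"jaw":1},{"translation":[0,0,0],"dr":[0,0,0],"jaw":1},{"translation":[0,0,0],"dr":[0,0,0],"jaw":1}]}}

```text
time_s: 5.35
position: [0.5064, 0.0918, 0.0633]
tcp_rot: [[0.994, 0.112, 0.001], [0.112, -0.994, -0.0], [0.001, 0.001, -1.0]]
force: [-0.1, -1.9, 1.9]
opening: 0.175
```

```bash
python3 - <<'E'
from h import *
s=read_state(); print(s["position"],s["force"],s["opening"],s["joint_positions"])
# arc plan in tool frame (tool x=fixture x, tool y=-fixture y), pivot offset from tcp
a=np.radians(6.4);R=np.array([[np.cos(a),-np.sin(a)],[np.sin(a),np.cos(a)]]);O=np.array([.5105,.1536])
k=R.T@(s["position"][:2]-O)*1000; print("knob fix",k, np.arctan2(k[1],k[0]+60), np.hypot(k[1],k[0]+60))
th0=np.arctan2(k[1],k[0]+60)
P=lambda th:78*np.array([np.cos(th),np.sin(th)])
for th in np.arange(th0,0.2,0.08):
    q=P(th)-P(th0); dq=P(th+.08)-P(th); print(round(1.15+th,3),np.round(q,1),"units",np.round(dq/25*[1,-1],2))
E
```

```text
[0.50642087 0.09176378 0.06333385] [-0.05964387 -1.89326943  1.8793261 ] 0.1749024362518142 [-2.17047132e+00  3.73167043e+01  1.05504244e+02 -3.90931176e-02
  3.71161587e+01  8.14582243e+01]
knob fix [-10.94652946 -60.99615496] -0.893496039544151 78.27371137692877
0.257 [0. 0.] units [ 0.19 -0.16]
0.337 [4.7 4.1] units [ 0.17 -0.18]
0.417 [9.1 8.6] units [ 0.16 -0.19]
0.497 [13.  13.4] units [ 0.14 -0.2 ]
0.577 [16.6 18.5] units [ 0.13 -0.21]
0.657 [19.8 23.8] units [ 0.11 -0.22]
0.737 [22.5 29.4] units [ 0.09 -0.23]
0.817 [24.8 35.2] units [ 0.07 -0.24]
0.897 [26.6 41.2] units [ 0.05 -0.24]
0.977 [27.9 47.3] units [ 0.03 -0.25]
1.057 [28.8 53.5] units [ 0.01 -0.25]
1.137 [29.1 59.7] units [-0.01 -0.25]
1.217 [28.9 66. ] units [-0.03 -0.25]
1.297 [28.3 72.2] units [-0.05 -0.25]
```

{"op": "arm_command", "data": {"commands": [{"translation":[0.19,-0.16,0],"dr":[0,0,0],"jaw":1},{"translation":[0.17,-0.18,0],"dr":[0,0,0],"jaw":1},{"translation":[0.16,-0.19,0],"dr":[0,0,0],"jaw":1},{"translation":[0.14,-0.2,0],"dr":[0,0,0],"jaw":1},{"translation":[0.13,-0.21,0],"dr":[0,0,0],"jaw":1},{"translation":[0,0,0],"dr":[0,0,0],"jaw":1},{"translation":[0,0,0],"dr":[0,0,0],"jaw":1}]}}

```text
time_s: 5.93
position: [0.526, 0.1168, 0.0634]
tcp_rot: [[0.994, 0.113, 0.006], [0.113, -0.994, -0.002], [0.006, 0.002, -1.0]]
force: [4.0, -3.8, -0.9]
opening: 0.174
```

```bash
cat >> h.py <<'E'
a_=np.radians(6.4);R_=np.array([[np.cos(a_),-np.sin(a_)],[np.sin(a_),np.cos(a_)]]);O_=np.array([.5105,.1536])
def rep():
    s=read_state(); k=R_.T@(s["position"][:2]-O_)*1000; th=np.arctan2(k[1],k[0]+60)
    f=R_.T@s["force"][:2]; t=np.array([-np.sin(th),np.cos(th)])
    print("t %.2f"%s["time_s"],"fix",np.round(k,1),"clip %.3f r %.1f z %.4f"%(1.15+th,np.hypot(k[1],k[0]+60),s["position"][2]),"F fix",np.round(f,1),"tang %.1f rad %.1f"%(f@t, f@[np.cos(th),np.sin(th)]),"fz %.1f"%s["force"][2],"open %.3f"%s["opening"])
    return s
E
python3 - <<'E'
from h import *
rep()
E
```

```text
t 5.93 fix [ 11.3 -38.3] clip 0.657 r 81.0 z 0.0634 F fix [ 3.6 -4.2] tang -2.0 rad 5.1 fz -0.9 open 0.174
```

{"op": "arm_command", "data": {"commands": [{"translation":[0,0,0],"dr":[0,0,0],"jaw":1},{"translation":[0,0,0],"dr":[0,0,0],"jaw":1}]}}

```text
time_s: 6.1
position: [0.526, 0.1167, 0.0634]
tcp_rot: [[0.994, 0.113, 0.006], [0.113, -0.994, -0.002], [0.006, 0.002, -1.0]]
force: [4.8, -4.3, 0.3]
opening: 0.177
```

```bash
python3 - <<'E'
from h import *
s=rep()
p,d=capture("wrist"); cv2.imwrite("pics/w3.png",p[:,:,::-1])
E
```

```text
t 6.10 fix [ 11.3 -38.4] clip 0.656 r 81.0 z 0.0634 F fix [ 4.3 -4.8] tang -2.2 rad 6.1 fz 0.3 open 0.177
```

View pics/w3.png

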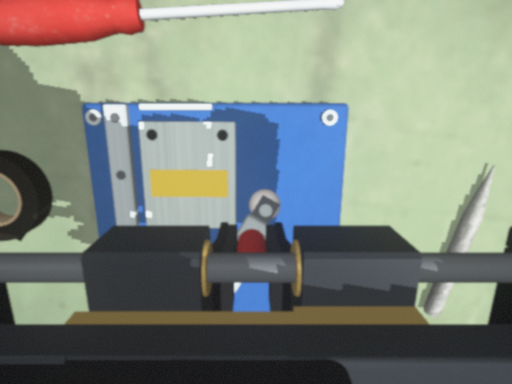

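{"op": "arm_command", "data": {"commands": [{"translation":[0.14,-0.06,0],"dr":[0,0,0],"jaw":1},{"translation":[0.06,-0.11,0],"dr":[0,0,0],"jaw":1},{"translation":[0.06,-0.11,0],"dr":[0,0,0],"jaw":1},{"translation":[0.05,-0.11,0],"dr":[0,0,0],"jaw":1},{"translation":[0,0,0],"dr":[0,0,0],"jaw":1},{"translation":[0,0,0],"dr":[0,0,0],"jaw":1}]}}

```text
time_s: 6.65
position: [0.5309, 0.1274, 0.0633]
tcp_rot: [[0.994, 0.113, 0.003], [0.113, -0.994, -0.002], [0.002, 0.002, -1.0]]
force: [2.0, -4.8, 1.2]
opening: 0.176
```

```bash
python3 - <<'E'
from h import *
s=rep()
E
```

```text
t 6.65 fix [ 17.4 -28.3] clip 0.799 r 82.4 z 0.0633 F fix [ 1.5 -5. ] tang -4.2 rad 3.1 fz 1.2 open 0.176
```

{"op": "arm_command", "data": {"commands": [{"translation":[0.08,-0.11,0],"dr":[0,0,0],"jaw":1},{"translation":[0.04,-0.12,0],"dr":[0,0,0],"jaw":1},{"translation":[0.04,-0.12,0],"dr":[0,0,0],"jaw":1},{"translation":[0,0,0],"dr":[0,0,0],"jaw":1}]}}

```text
time_s: 6.98
position: [0.5336, 0.1362, 0.0634]
tcp_rot: [[0.994, 0.113, 0.002], [0.113, -0.994, -0.002], [0.001, 0.002, -1.0]]
force: [1.4, -5.8, 1.8]
opening: 0.173
```

```bash
python3 - <<'E'
from h import *
s=rep()
p,d=capture("top"); cv2.imwrite("pics/t4.png",cv2.resize(p[130:270,170:350,::-1],None,fx=4,fy=4,interpolation=cv2.INTER_CUBIC))
p,d=capture("wrist"); cv2.imwrite("pics/w4.png",p[:,:,::-1])
p,d=capture("side"); cv2.imwrite("pics/s4.png",cv2.resize(p[150:260,200:330,::-1],None,fx=5,fy=5,interpolation=cv2.INTER_CUBIC))
E
```

```text
t 6.98 fix [ 21.  -19.9] clip 0.909 r 83.4 z 0.0634 F fix [ 0.7 -6. ] tang -5.6 rad 2.1 fz 1.8 open 0.173
```

View pics/w4.png

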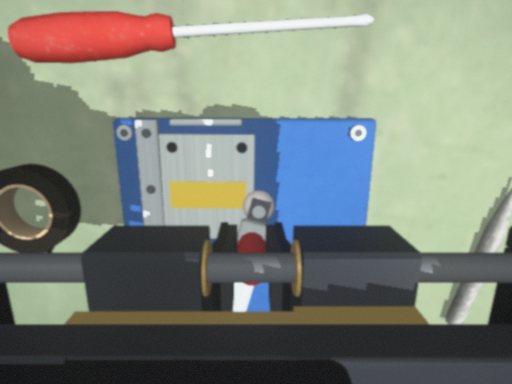

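View pics/s4.png

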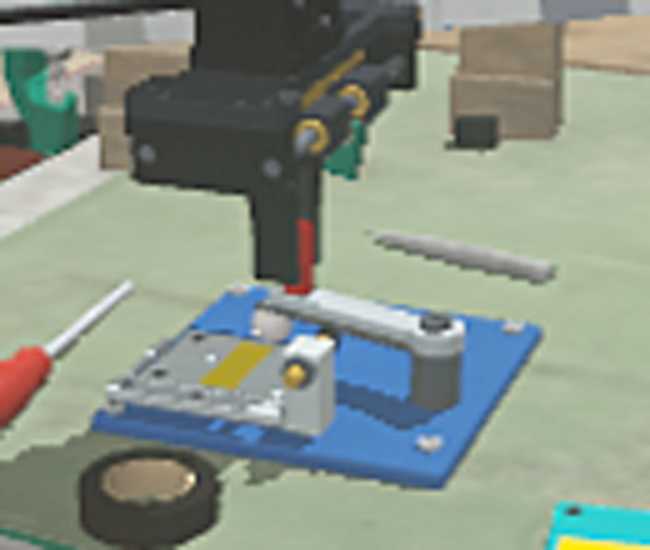

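{"op": "arm_command", "data": {"commands": [{"translation":[0.05,-0.12,0],"dr":[0,0,0],"jaw":1},{"translation":[0.03,-0.12,0],"dr":[0,0,0],"jaw":1},{"translation":[0.02,-0.12,0],"dr":[0,0,0],"jaw":1},{"translation":[0,0,0],"dr":[0,0,0],"jaw":1}]}}

```text
time_s: 7.47
position: [0.5354, 0.1458, 0.0634]
tcp_rot: [[0.994, 0.113, 0.003], [0.113, -0.994, -0.001], [0.002, 0.002, -1.0]]
force: [1.3, -5.6, 1.0]
opening: 0.173
```

```bash
python3 - <<'E'
from h import *
s=rep()
E
```

```text
t 7.47 fix [ 23.9 -10.5] clip 1.025 r 84.5 z 0.0634 F fix [ 0.7 -5.7] tang -5.6 rad 1.4 fz 1.0 open 0.173
```

{"op": "arm_command", "data": {"commands": [{"translation":[0.02,-0.12,0],"dr":[0,0,0],"jaw":1},{"translation":[0.01,-0.12,0],"dr":[0,0,0],"jaw":1},{"translation":[0.01,-0.12,0],"dr":[0,0,0],"jaw":1},{"translation":[0,0,0],"dr":[0,0,0],"jaw":1}]}}

```text
time_s: 7.8
position: [0.536, 0.155, 0.0634]
tcp_rot: [[0.994, 0.113, 0.004], [0.113, -0.994, -0.001], [0.004, 0.002, -1.0]]
force: [3.8, -3.6, 1.6]
opening: 0.173
```

```bash
python3 - <<'E'
from h import *
s=rep()
p,d=capture("wrist"); cv2.imwrite("pics/w5.png",p[:,:,::-1])
p,d=capture("side"); cv2.imwrite("pics/s5.png",cv2.resize(p[150:260,200:330,::-1],None,fx=5,fy=5,interpolation=cv2.INTER_CUBIC))
E
```

```text
t 7.80 fix [25.5 -1.5] clip 1.133 r 85.5 z 0.0634 F fix [ 3.4 -4. ] tang -4.0 rad 3.5 fz 1.6 open 0.173
```

View pics/w5.png

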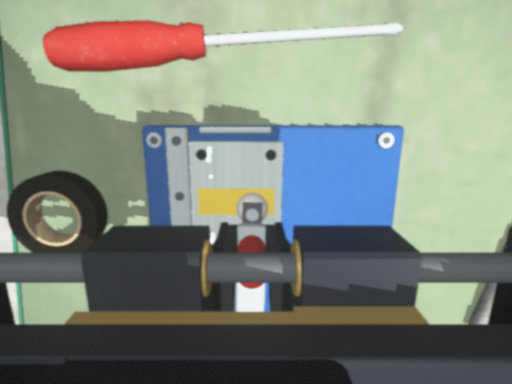

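View pics/s5.png

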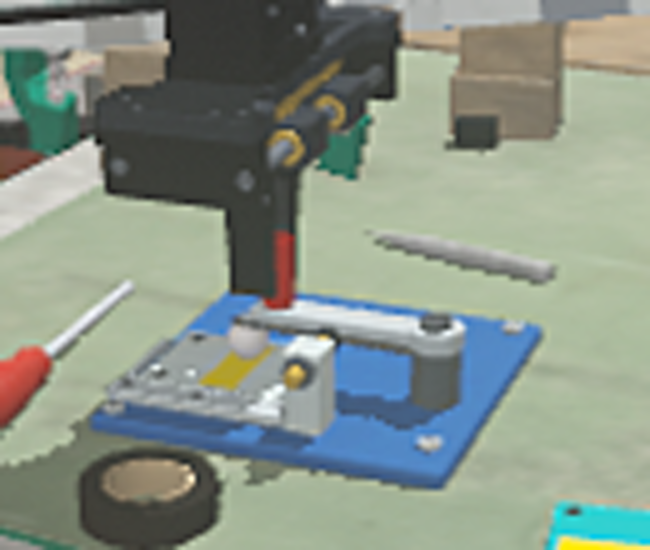

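{"op": "arm_command", "data": {"commands": [{"translation":[0.02,-0.1,0],"dr":[0,0,0],"jaw":1},{"translation":[0.02,-0.1,0],"dr":[0,0,0],"jaw":1},{"translation":[0,0,0],"dr":[0,0,0],"jaw":1},{"translation":[0,0,0],"dr":[0,0,0],"jaw":1}]}}

```text
time_s: 8.23
position: [0.5359, 0.1599, 0.0634]
tcp_rot: [[0.994, 0.113, 0.003], [0.113, -0.994, -0.001], [0.003, 0.002, -1.0]]
force: [3.1, -4.1, 2.4]
opening: 0.172
```

```bash
python3 - <<'E'
from h import *
s=rep()
E
```

```text
t 8.23 fix [25.9  3.5] clip 1.190 r 86.0 z 0.0634 F fix [ 2.6 -4.4] tang -4.5 rad 2.4 fz 2.4 open 0.172
```

{"op": "arm_command", "data": {"commands": [{"translation":[0,-0.06,0],"dr":[0,0,0],"jaw":1},{"translation":[0,0,0],"dr":[0,0,0],"jaw":1}]}}

```text
time_s: 8.4
position: [0.5358, 0.1612, 0.0634]
tcp_rot: [[0.994, 0.113, 0.003], [0.113, -0.994, -0.002], [0.003, 0.002, -1.0]]
force: [2.5, -6.4, 2.2]
opening: 0.167
```

```bash
python3 - <<'E'
from h import *
s=rep()
E
```

```text
t 8.40 fix [26.   4.7] clip 1.205 r 86.1 z 0.0634 F fix [ 1.7 -6.7] tang -6.8 rad 1.4 fz 2.2 open 0.167
```

{"op": "arm_command", "data": {"commands": [{"translation":[0,-0.03,0],"dr":[0,0,0],"jaw":1},{"translation":[0,0,0],"dr":[0,0,0],"jaw":1}]}}

```text
time_s: 8.57
position: [0.5358, 0.1618, 0.0634]
tcp_rot: [[0.994, 0.113, 0.003], [0.113, -0.994, -0.002], [0.003, 0.002, -1.0]]
force: [2.6, -6.8, 1.4]
opening: 0.176
```

```bash
python3 - <<'E'
from h import *
s=rep()
E
```

```text
t 8.57 fix [26.1  5.3] clip 1.212 r 86.2 z 0.0634 F fix [ 1.8 -7. ] tang -7.1 rad 1.3 fz 1.4 open 0.176
```

{"op": "arm_command", "data": {"commands": [{"translation":[0,0,0],"dr":[0,0,0],"jaw":1}]}}

```text
time_s: 8.65
position: [0.5358, 0.1618, 0.0634]
tcp_rot: [[0.994, 0.113, 0.003], [0.113, -0.994, -0.002], [0.003, 0.002, -1.0]]
force: [2.7, -7.1, 1.0]
opening: 0.173
```

```bash
python3 - <<'E'
from h import *
s=rep()
E
```

```text
t 8.65 fix [26.1  5.3] clip 1.212 r 86.3 z 0.0634 F fix [ 1.9 -7.3] tang -7.4 rad 1.4 fz 1.0 open 0.173
```

{"op": "arm_command", "data": {"commands": [{"translation":[0,-0.03,0],"dr":[0,0,0],"jaw":1},{"translation":[0,0,0],"dr":[0,0,0],"jaw":1},{"translation":[0,0,0],"dr":[0,0,0],"jaw":1}]}}

```text
time_s: 8.9
position: [0.5357, 0.1623, 0.0634]
tcp_rot: [[0.994, 0.113, 0.003], [0.113, -0.994, -0.002], [0.003, 0.002, -1.0]]
force: [2.6, -6.4, 2.7]
opening: 0.172
```

```bash
python3 - <<'E'
from h import *
s=rep()
p,d=capture("side"); cv2.imwrite("pics/s6.png",cv2.resize(p[180:250,230:310,::-1],None,fx=8,fy=8,interpolation=cv2.INTER_CUBIC))
p,d=capture("top"); cv2.imwrite("pics/t6.png",cv2.resize(p[150:270,190:310,::-1],None,fx=5,fy=5,interpolation=cv2.INTER_CUBIC))
E
```

```text
t 8.90 fix [26.1  5.9] clip 1.218 r 86.3 z 0.0634 F fix [ 1.8 -6.6] tang -6.7 rad 1.4 fz 2.7 open 0.172
```

View pics/s6.png

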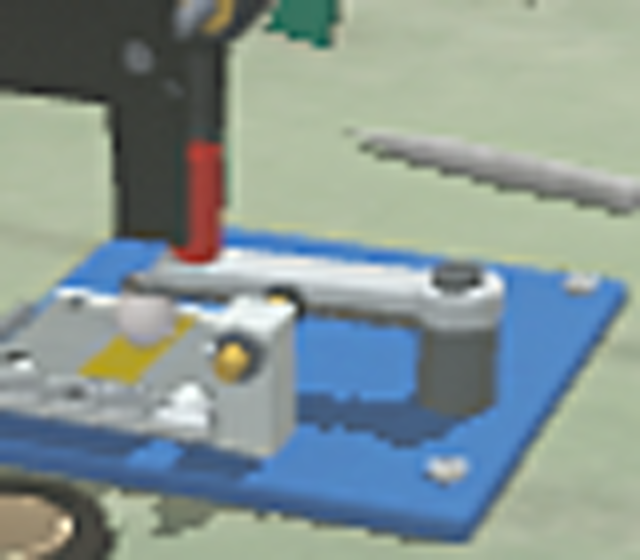

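View pics/t6.png

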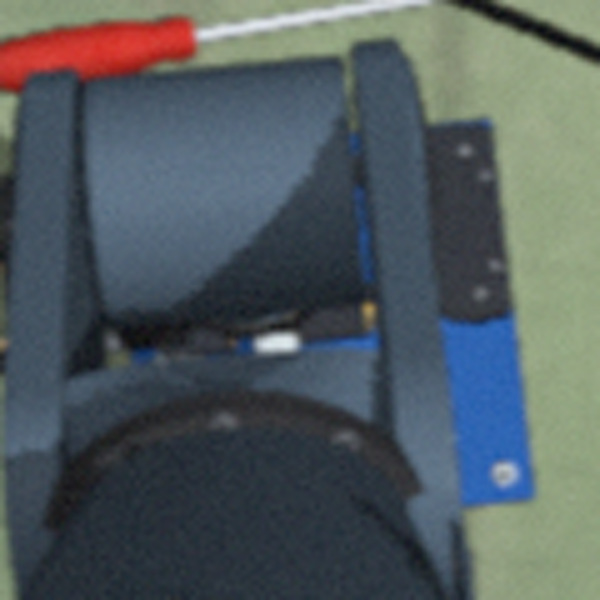

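{"op": "arm_command", "data": {"commands": [{"translation":[0,-0.03,0],"dr":[0,0,0],"jaw":1},{"translation":[0,0,0],"dr":[0,0,0],"jaw":1}]}}

```text
time_s: 9.17
position: [0.5357, 0.1631, 0.0634]
tcp_rot: [[0.994, 0.113, 0.003], [0.113, -0.994, -0.002], [0.003, 0.002, -1.0]]
force: [2.2, -7.0, 0.8]
opening: 0.175
```

{"op": "arm_command", "data": {"commands": [{"translation":[0,-0.03,0],"dr":[0,0,0],"jaw":1},{"translation":[0,0,0],"dr":[0,0,0],"jaw":1}]}}

```text
time_s: 9.33
position: [0.5357, 0.1639, 0.0634]
tcp_rot: [[0.994, 0.113, 0.003], [0.113, -0.994, -0.002], [0.003, 0.002, -1.0]]
force: [2.9, -5.8, 1.7]
opening: 0.172
```

```bash
python3 - <<'E'
from h import *
s=rep()
E
```

```text
t 9.33 fix [26.2  7.5] clip 1.237 r 86.5 z 0.0634 F fix [ 2.3 -6.1] tang -6.3 rad 1.7 fz 1.7 open 0.172
```

{"op": "arm_command", "data": {"commands": [{"translation":[0,-0.03,0],"dr":[0,0,0],"jaw":1},{"translation":[0,0,0],"dr":[0,0,0],"jaw":1}]}}

```text
time_s: 9.5
position: [0.5355, 0.1646, 0.0634]
tcp_rot: [[0.994, 0.113, 0.003], [0.113, -0.994, -0.002], [0.003, 0.002, -1.0]]
force: [3.6, -6.6, 0.8]
opening: 0.177
```

{"op": "arm_command", "data": {"commands": [{"translation":[0,-0.03,0],"dr":[0,0,0],"jaw":1},{"translation":[0,0,0],"dr":[0,0,0],"jaw":1}]}}

```text
time_s: 9.67
position: [0.5354, 0.1654, 0.0634]
tcp_rot: [[0.994, 0.113, 0.003], [0.113, -0.994, -0.002], [0.003, 0.002, -1.0]]
force: [3.0, -5.7, 0.7]
opening: 0.174
```

{"op": "arm_command", "data": {"commands": [{"translation":[0,-0.03,0],"dr":[0,0,0],"jaw":1},{"translation":[0,0,0],"dr":[0,0,0],"jaw":1}]}}

```text
time_s: 9.83
position: [0.5353, 0.1661, 0.0634]
tcp_rot: [[0.994, 0.113, 0.003], [0.113, -0.994, -0.002], [0.003, 0.002, -1.0]]
force: [3.1, -7.1, 1.8]
opening: 0.176
```

```bash
python3 - <<'E'
from h import *
s=rep()
E
```

```text
t 9.83 fix [26.1  9.6] clip 1.261 r 86.6 z 0.0634 F fix [ 2.3 -7.4] tang -7.6 rad 1.5 fz 1.8 open 0.176
```

{"op": "arm_command", "data": {"commands": [{"translation":[0,-0.02,0],"dr":[0,0,0],"jaw":1},{"translation":[0,0,0],"dr":[0,0,0],"jaw":1}]}}

```text
time_s: 10.0
position: [0.5353, 0.1667, 0.0634]
tcp_rot: [[0.994, 0.113, 0.003], [0.113, -0.994, -0.002], [0.003, 0.002, -1.0]]
force: [2.8, -7.4, 0.9]
opening: 0.176
```

{"op": "arm_command", "data": {"commands": [{"translation":[0,-0.02,0],"dr":[0,0,0],"jaw":1},{"translation":[0,0,0],"dr":[0,0,0],"jaw":1}]}}

```text
time_s: 10.17
position: [0.5352, 0.167, 0.0634]
tcp_rot: [[0.994, 0.113, 0.003], [0.113, -0.994, -0.002], [0.003, 0.003, -1.0]]
force: [3.0, -7.0, 1.5]
opening: 0.172
```

{"op": "arm_command", "data": {"commands": [{"translation":[0,-0.02,0],"dr":[0,0,0],"jaw":1},{"translation":[0,0,0],"dr":[0,0,0],"jaw":1}]}}

```text
time_s: 10.33
position: [0.5352, 0.1673, 0.0634]
tcp_rot: [[0.994, 0.113, 0.003], [0.113, -0.994, -0.003], [0.003, 0.003, -1.0]]
force: [2.8, -7.1, 1.1]
opening: 0.172
```

```bash
python3 - <<'E'
from h import *
s=rep()
E
```

```text
t 10.33 fix [26.  10.9] clip 1.276 r 86.7 z 0.0634 F fix [ 2.  -7.4] tang -7.6 rad 1.0 fz 1.1 open 0.172
```

{"op": "arm_command", "data": {"commands": [{"translation":[0,-0.02,0],"dr":[0,0,0],"jaw":1},{"translation":[0,0,0],"dr":[0,0,0],"jaw":1}]}}

```text
time_s: 10.5
position: [0.5352, 0.1678, 0.0634]
tcp_rot: [[0.994, 0.113, 0.003], [0.113, -0.994, -0.002], [0.003, 0.003, -1.0]]
force: [3.3, -7.5, 1.1]
opening: 0.169
```

{"op": "arm_command", "data": {"commands": [{"translation":[0,-0.02,0],"dr":[0,0,0],"jaw":1},{"translation":[0,0,0],"dr":[0,0,0],"jaw":1}]}}

```text
time_s: 10.67
position: [0.5351, 0.168, 0.0634]
tcp_rot: [[0.994, 0.113, 0.003], [0.113, -0.994, -0.003], [0.003, 0.003, -1.0]]
force: [2.5, -8.6, 1.8]
opening: 0.172
```

```bash
python3 - <<'E'
from h import *
s=rep()
E
```

```text
t 10.67 fix [26.  11.6] clip 1.284 r 86.8 z 0.0634 F fix [ 1.6 -8.8] tang -8.9 rad 0.4 fz 1.8 open 0.172
```

{"op": "arm_command", "data": {"commands": [{"translation":[0,-0.02,0],"dr":[0,0,0],"jaw":1},{"translation":[0,0,0],"dr":[0,0,0],"jaw":1}]}}

```text
time_s: 10.83
position: [0.5351, 0.1683, 0.0634]
tcp_rot: [[0.994, 0.114, 0.003], [0.114, -0.994, -0.003], [0.003, 0.004, -1.0]]
force: [2.9, -8.6, 2.0]
opening: 0.174
```

{"op": "arm_command", "data": {"commands": [{"translation":[0,-0.02,0],"dr":[0,0,0],"jaw":1},{"translation":[0,0,0],"dr":[0,0,0],"jaw":1}]}}

```text
time_s: 11.0
position: [0.5351, 0.1687, 0.0634]
tcp_rot: [[0.994, 0.113, 0.003], [0.113, -0.994, -0.003], [0.003, 0.004, -1.0]]
force: [2.7, -10.3, 2.0]
opening: 0.173
```

```bash
python3 - <<'E'
from h import *
s=rep()
E
```

```text
t 11.00 fix [26.1 12.3] clip 1.292 r 87.0 z 0.0634 F fix [  1.5 -10.6] tang -10.7 rad -0.0 fz 2.0 open 0.173
```

{"op": "arm_command", "data": {"commands": [{"translation":[0,-0.02,0],"dr":[0,0,0],"jaw":1},{"translation":[0,0,0],"dr":[0,0,0],"jaw":1}]}}

```text
time_s: 11.17
position: [0.535, 0.169, 0.0634]
tcp_rot: [[0.994, 0.114, 0.003], [0.114, -0.994, -0.004], [0.003, 0.004, -1.0]]
force: [3.3, -9.6, 1.3]
opening: 0.17
```

{"op": "arm_command", "data": {"commands": [{"translation":[0,0,0],"dr":[0,0,0],"jaw":1}]}}

```text
time_s: 11.25
position: [0.535, 0.169, 0.0634]
tcp_rot: [[0.994, 0.114, 0.003], [0.114, -0.994, -0.004], [0.003, 0.004, -1.0]]
force: [3.9, -10.1, 1.9]
opening: 0.171
```

```bash
python3 - <<'E'
from h import *
s=rep()
E
```

```text
t 11.25 fix [26.1 12.5] clip 1.295 r 87.0 z 0.0634 F fix [  2.8 -10.5] tang -10.7 rad 1.2 fz 1.9 open 0.171
```

{"op": "arm_command", "data": {"commands": [{"translation":[0,-0.02,0],"dr":[0,0,0],"jaw":1},{"translation":[0,0,0],"dr":[0,0,0],"jaw":1}]}}

```text
time_s: 11.42
position: [0.535, 0.1692, 0.0634]
tcp_rot: [[0.993, 0.114, 0.003], [0.114, -0.993, -0.004], [0.002, 0.004, -1.0]]
force: [3.6, -11.1, 1.4]
opening: 0.171
```

{"op": "arm_command", "data": {"commands": [{"translation":[0,0,0],"dr":[0,0,0],"jaw":1}]}}

```text
time_s: 11.5
position: [0.535, 0.1692, 0.0634]
tcp_rot: [[0.993, 0.114, 0.003], [0.114, -0.993, -0.004], [0.002, 0.004, -1.0]]
force: [3.1, -11.3, 2.2]
opening: 0.17
```

```bash
python3 - <<'E'
from h import *
s=rep()
p,d=capture("side"); cv2.imwrite("pics/s7.png",cv2.resize(p[180:250,230:310,::-1],None,fx=8,fy=8,interpolation=cv2.INTER_CUBIC))
s=rep()
E
```

```text
t 11.50 fix [26.  12.8] clip 1.298 r 87.0 z 0.0634 F fix [  1.8 -11.6] tang -11.8 rad 0.1 fz 2.2 open 0.170
t 11.55 fix [26.1 12.8] clip 1.298 r 87.0 z 0.0634 F fix [  2.2 -12.4] tang -12.6 rad 0.4 fz 2.4 open 0.164
```

View pics/s7.png

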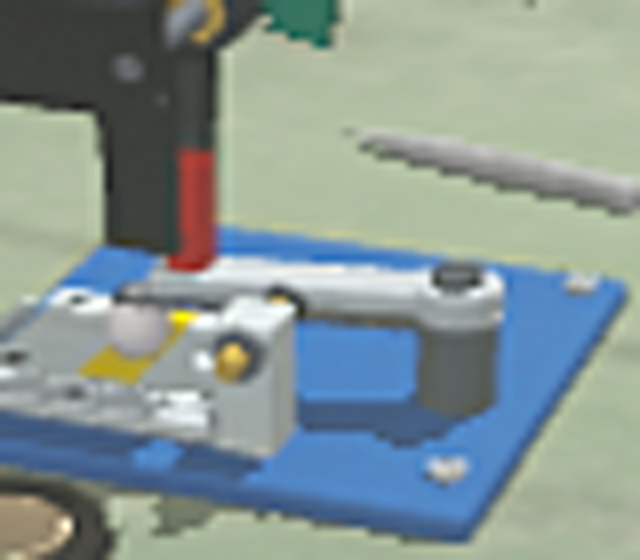

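{"op": "arm_command", "data": {"commands": [{"translation":[0,-0.02,0],"dr":[0,0,0],"jaw":1},{"translation":[0,0,0],"dr":[0,0,0],"jaw":1},{"translation":[0,0,0],"dr":[0,0,0],"jaw":1}]}}

```text
time_s: 11.8
position: [0.5349, 0.1695, 0.0634]
tcp_rot: [[0.993, 0.114, 0.003], [0.114, -0.993, -0.004], [0.002, 0.005, -1.0]]
force: [2.9, -11.7, 2.1]
opening: 0.168
```

```bash
python3 - <<'E'
from h import *
s=rep()
E
```

```text
t 11.80 fix [26. 13.] clip 1.300 r 87.0 z 0.0634 F fix [  1.6 -11.9] tang -12.0 rad -0.2 fz 2.1 open 0.168
```

{"op": "arm_command", "data": {"commands": [{"translation":[0,0,0],"dr":[0,0,0],"jaw":1},{"translation":[0,0,0],"dr":[0,0,0],"jaw":1}]}}

```text
time_s: 11.97
position: [0.5349, 0.1695, 0.0634]
tcp_rot: [[0.993, 0.114, 0.003], [0.114, -0.993, -0.004], [0.002, 0.005, -1.0]]
force: [3.4, -11.9, 1.4]
opening: 0.173
```

```bash
python3 - <<'E'
from h import *
s=rep()
E
```

```text
t 11.97 fix [26. 13.] clip 1.300 r 87.0 z 0.0634 F fix [  2.  -12.2] tang -12.4 rad 0.2 fz 1.4 open 0.173
```

{"op": "arm_command", "data": {"commands": [{"translation":[0,-0.02,0],"dr":[0,0,0],"jaw":1},{"translation":[0,0,0],"dr":[0,0,0],"jaw":1},{"translation":[0,0,0],"dr":[0,0,0],"jaw":1}]}}

```text
time_s: 12.22
position: [0.5349, 0.1699, 0.0634]
tcp_rot: [[0.993, 0.114, 0.003], [0.114, -0.993, -0.004], [0.002, 0.005, -1.0]]
force: [3.7, -12.5, 2.2]
opening: 0.174
```

```bash
python3 - <<'E'
from h import *
s=rep()
E
```

```text
t 12.22 fix [26.1 13.5] clip 1.305 r 87.2 z 0.0634 F fix [  2.2 -12.9] tang -13.0 rad 0.2 fz 2.2 open 0.174
```

{"op": "arm_command", "data": {"commands": [{"translation":[0,0,0],"dr":[0,0,0],"jaw":1},{"translation":[0,0,0],"dr":[0,0,0],"jaw":1}]}}

```text
time_s: 12.38
position: [0.5349, 0.1699, 0.0633]
tcp_rot: [[0.993, 0.114, 0.003], [0.114, -0.993, -0.004], [0.002, 0.005, -1.0]]
force: [3.5, -12.4, 2.2]
opening: 0.175
```

```bash
python3 - <<'E'
from h import *
s=rep()
E
```

```text
t 12.38 fix [26.1 13.5] clip 1.305 r 87.1 z 0.0633 F fix [  2.1 -12.7] tang -12.9 rad 0.1 fz 2.2 open 0.175
```

{"op": "arm_command", "data": {"commands": [{"translation":[0,0.05,0],"dr":[0,0,0],"jaw":1},{"translation":[0,0.05,0],"dr":[0,0,0],"jaw":1},{"translation":[0,0,0],"dr":[0,0,0],"jaw":1},{"translation":[0,0,0],"dr":[0,0,0],"jaw":0.5},{"translation":[0,0,0],"dr":[0,0,0],"jaw":0.4},{"translation":[0,0,0],"dr":[0,0,0],"jaw":0.4},{"translation":[0,0,0],"dr":[0,0,0],"jaw":0.4},{"translation":[0,0,0],"dr":[0,0,0],"jaw":0.4}]}}

```text
time_s: 13.05
position: [0.5325, 0.1707, 0.0627]
tcp_rot: [[0.994, 0.111, -0.002], [0.111, -0.994, 0.0], [-0.002, -0.001, -1.0]]
force: [0.2, 0.1, 0.1]
opening: 0.465
```

```bash
python3 - <<'E'
from h import *
s=rep()
p,d=capture("side"); cv2.imwrite("pics/s8.png",cv2.resize(p[150:250,200:320,::-1],None,fx=6,fy=6,interpolation=cv2.INTER_CUBIC))
p,d=capture("wrist"); cv2.imwrite("pics/w8.png",p[:,:,::-1])
E
```

```text
t 13.05 fix [23.7 14.6] clip 1.322 r 85.0 z 0.0627 F fix [0.2 0.1] tang 0.1 rad 0.2 fz 0.1 open 0.465
```

View pics/s8.png

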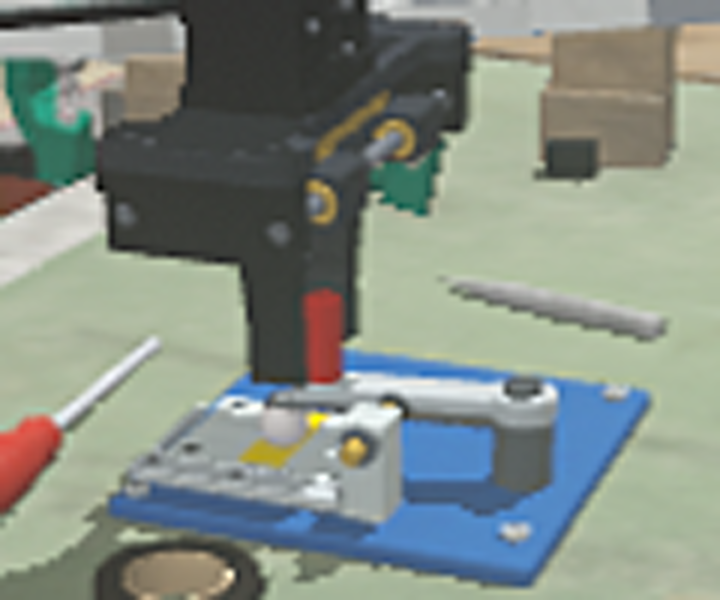

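View pics/w8.png

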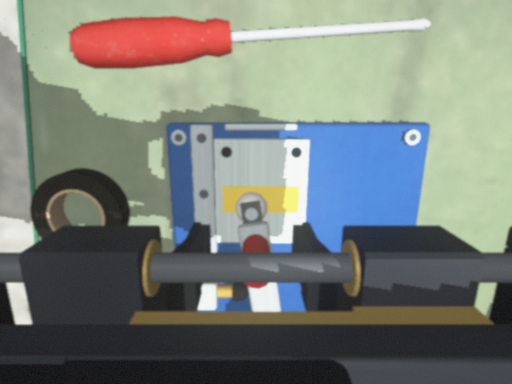

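{"op": "arm_command", "data": {"commands": [{"translation":[0,0,0],"dr":[0,0,0],"jaw":0.4},{"translation":[0,0,0],"dr":[0,0,0],"jaw":0.4},{"translation":[0,0,0],"dr":[0,0,0],"jaw":0.4},{"translation":[0,0,0],"dr":[0,0,0],"jaw":0.4},{"translation":[0,0,0],"dr":[0,0,0],"jaw":0.4},{"translation":[0,0,0],"dr":[0,0,0],"jaw":0.4},{"translation":[0,0,0],"dr":[0,0,0],"jaw":0.4},{"translation":[0,0,0],"dr":[0,0,0],"jaw":0.4},{"translation":[-0.1,0.03,0],"dr":[0,0,0],"jaw":0.4},{"translation":[-0.1,0.03,0],"dr":[0,0,0],"jaw":0.4},{"translation":[0,0,0],"dr":[0,0,0],"jaw":0.4},{"translation":[0,0,0],"dr":[0,0,0],"jaw":0.4}]}}

```text
time_s: 14.15
position: [0.5282, 0.1682, 0.063]
tcp_rot: [[0.994, 0.111, -0.0], [0.111, -0.994, -0.0], [-0.0, -0.0, -1.0]]
force: [0.4, -0.1, -0.6]
opening: 0.599
```

{"op": "arm_command", "data": {"commands": [{"translation":[0,0,0],"dr":[0,0,0],"jaw":0.4},{"translation":[0,0,0],"dr":[0,0,0],"jaw":0.4},{"translation":[0,0,0],"dr":[0,0,0],"jaw":0.4},{"translation":[0,0,0],"dr":[0,0,0],"jaw":0.4},{"translation":[0,0,0],"dr":[0,0,0],"jaw":0.4},{"translation":[0,0,0],"dr":[0,0,0],"jaw":0.4},{"translation":[0,0,0],"dr":[0,0,0],"jaw":0.4},{"translation":[0,0,0],"dr":[0,0,0],"jaw":0.4},{"translation":[0,0,0],"dr":[0,0,0],"jaw":0.4},{"translation":[0,0,0],"dr":[0,0,0],"jaw":0.4},{"translation":[0,0,0],"dr":[0,0,0],"jaw":0.4},{"translation":[0,0,0],"dr":[0,0,0],"jaw":0.4}]}}

```text
time_s: 15.15
position: [0.5286, 0.1682, 0.063]
tcp_rot: [[0.994, 0.111, -0.0], [0.111, -0.994, -0.0], [-0.0, 0.0, -1.0]]
force: [-0.8, 0.9, -0.9]
opening: 0.597
```

{"op": "arm_command", "data": {"commands": [{"translation":[0,0,0],"dr":[0,0,0],"jaw":0.4},{"translation":[0,0,0],"dr":[0,0,0],"jaw":0.4},{"translation":[0,0,0],"dr":[0,0,0],"jaw":0.4},{"translation":[0,0,0],"dr":[0,0,0],"jaw":0.4},{"translation":[0,0,0],"dr":[0,0,0],"jaw":0.4},{"translation":[0,0,0],"dr":[0,0,0],"jaw":0.4},{"translation":[0,0,0],"dr":[0,0,0],"jaw":0.4},{"translation":[0,0,0],"dr":[0,0,0],"jaw":0.4},{"translation":[0,0,0],"dr":[0,0,0],"jaw":0.4},{"translation":[0,0,0],"dr":[0,0,0],"jaw":0.4},{"translation":[0,0,0],"dr":[0,0,0],"jaw":0.4},{"translation":[0,0,0],"dr":[0,0,0],"jaw":0.4}]}}

```text
time_s: 16.15
position: [0.5286, 0.1683, 0.0631]
tcp_rot: [[0.994, 0.111, 0.0], [0.111, -0.994, -0.0], [0.0, 0.0, -1.0]]
force: [0.3, -0.7, -0.7]
opening: 0.598
```

```bash
python3 - <<'E'
from h import *
s=rep()
p,d=capture("side"); cv2.imwrite("pics/s9.png",cv2.resize(p[150:250,200:320,::-1],None,fx=6,fy=6,interpolation=cv2.INTER_CUBIC))
p,d=capture("wrist"); cv2.imwrite("pics/w9.png",p[:,:,::-1])
E
```

```text
t 16.15 fix [19.6 12.5] clip 1.306 r 80.6 z 0.0631 F fix [ 0.2 -0.8] tang -0.8 rad 0.1 fz -0.7 open 0.598
```

View pics/s9.png

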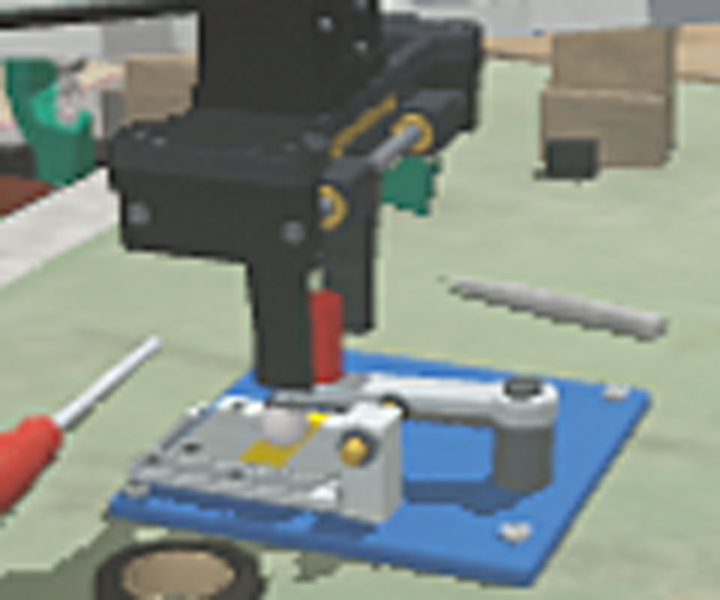

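View pics/w9.png

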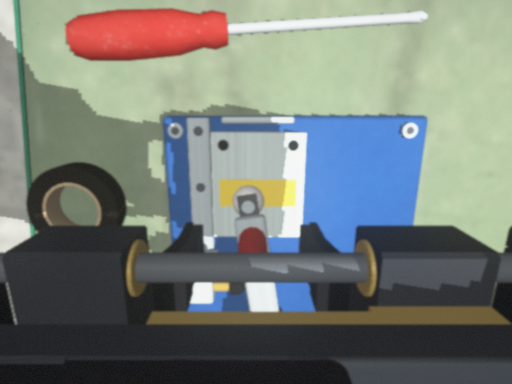

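{"op": "arm_command", "data": {"commands": [{"translation":[0,0,0],"dr":[0,0,0],"jaw":0.4},{"translation":[0,0,0],"dr":[0,0,0],"jaw":0.4},{"translation":[0,0,0],"dr":[0,0,0],"jaw":0.4},{"translation":[0,0,0],"dr":[0,0,0],"jaw":0.4},{"translation":[0,0,0],"dr":[0,0,0],"jaw":0.4},{"translation":[0,0,0],"dr":[0,0,0],"jaw":0.4},{"translation":[0,0,0],"dr":[0,0,0],"jaw":0.4},{"translation":[0,0,0],"dr":[0,0,0],"jaw":0.4},{"translation":[0,0,0],"dr":[0,0,0],"jaw":0.4},{"translation":[0,0,0],"dr":[0,0,0],"jaw":0.4}]}}

```text
time_s: 17.08
position: [0.5286, 0.1682, 0.0631]
tcp_rot: [[0.994, 0.111, 0.0], [0.111, -0.994, 0.0], [0.0, -0.0, -1.0]]
force: [-0.6, 0.2, -0.1]
opening: 0.6
```

{"op": "arm_command", "data": {"commands": [{"translation":[0,0,0],"dr":[0,0,0],"jaw":0.6},{"translation":[0,0,0],"dr":[0,0,0],"jaw":0.7},{"translation":[0,0,0],"dr":[0,0,0],"jaw":0.75},{"translation":[0,0,0],"dr":[0,0,0],"jaw":1},{"translation":[0,0,0],"dr":[0,0,0],"jaw":1},{"translation":[0,0,0],"dr":[0,0,0],"jaw":1},{"translation":[0,0,0],"dr":[0,0,0],"jaw":1}]}}

```text
time_s: 17.67
position: [0.5286, 0.1679, 0.0631]
tcp_rot: [[0.994, 0.112, -0.0], [0.112, -0.994, -0.001], [-0.0, 0.001, -1.0]]
force: [0.3, -1.1, -0.5]
opening: 0.174
```

```bash
python3 - <<'E'
from h import *
s=rep()
E
```

```text
t 17.67 fix [19.6 12.2] clip 1.302 r 80.5 z 0.0631 F fix [ 0.2 -1.1] tang -1.1 rad -0.0 fz -0.5 open 0.174
```

{"op": "arm_command", "data": {"commands": [{"translation":[0.02,0.12,0],"dr":[0,0,0],"jaw":1},{"translation":[0.01,0.12,0],"dr":[0,0,0],"jaw":1},{"translation":[0.01,0.12,0],"dr":[0,0,0],"jaw":1},{"translation":[0,0.12,0],"dr":[0,0,0],"jaw":1},{"translation":[0,0.12,0],"dr":[0,0,0],"jaw":1},{"translation":[-0.01,0.12,0],"dr":[0,0,0],"jaw":1},{"translation":[-0.01,0.12,0],"dr":[0,0,0],"jaw":1}]}}

```text
time_s: 18.25
position: [0.5327, 0.1494, 0.0631]
tcp_rot: [[0.994, 0.107, 0.003], [0.107, -0.994, 0.004], [0.004, -0.004, -1.0]]
force: [2.5, 7.6, -3.0]
opening: 0.176
```

```bash
python3 - <<'E'
from h import *
s=rep()
p,d=capture("wrist"); cv2.imwrite("pics/w10.png",p[:,:,::-1])
E
```

```text
t 18.25 fix [21.6 -6.6] clip 1.069 r 81.9 z 0.0631 F fix [3.3 7.3] tang 7.6 rad 2.7 fz -3.0 open 0.176
```

View pics/w10.png

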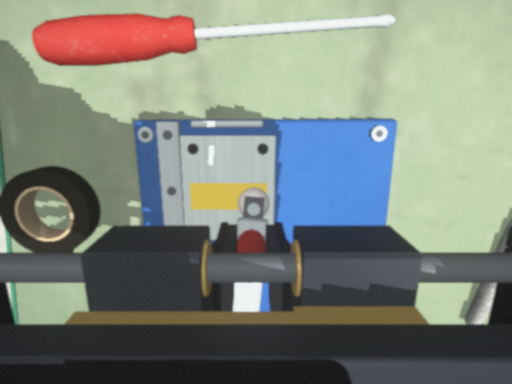

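{"op": "arm_command", "data": {"commands": [{"translation":[-0.01,0.12,0],"dr":[0,0,0],"jaw":1},{"translation":[-0.01,0.12,0],"dr":[0,0,0],"jaw":1},{"translation":[-0.02,0.12,0],"dr":[0,0,0],"jaw":1},{"translation":[-0.02,0.12,0],"dr":[0,0,0],"jaw":1},{"translation":[-0.03,0.12,0],"dr":[0,0,0],"jaw":1},{"translation":[-0.03,0.12,0],"dr":[0,0,0],"jaw":1},{"translation":[-0.04,0.12,0],"dr":[0,0,0],"jaw":1}]}}

```text
time_s: 18.88
position: [0.5322, 0.1272, 0.0631]
tcp_rot: [[0.994, 0.108, 0.005], [0.108, -0.994, 0.003], [0.006, -0.002, -1.0]]
force: [3.6, 5.0, -4.8]
opening: 0.18
```

```bash
python3 - <<'E'
from h import *
s=rep()
p,d=capture("wrist"); cv2.imwrite("pics/w11.png",p[:,:,::-1])
E
```

```text
t 18.88 fix [ 18.6 -28.6] clip 0.801 r 83.7 z 0.0631 F fix [4.1 4.6] tang 5.7 rad 2.3 fz -4.8 open 0.180
```

View pics/w11.png

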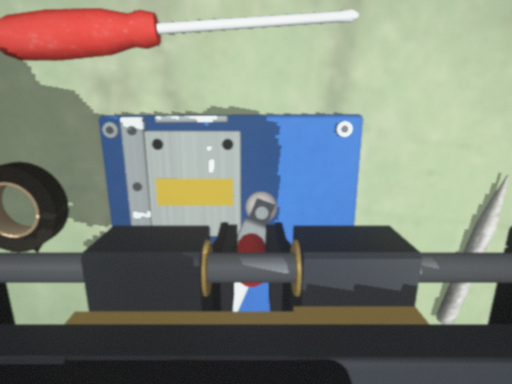

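{"op": "arm_command", "data": {"commands": [{"translation":[-0.08,0.23,0],"dr":[0,0,0],"jaw":1},{"translation":[-0.1,0.22,0],"dr":[0,0,0],"jaw":1},{"translation":[-0.12,0.21,0],"dr":[0,0,0],"jaw":1},{"translation":[-0.14,0.2,0],"dr":[0,0,0],"jaw":1},{"translation":[-0.16,0.19,0],"dr":[0,0,0],"jaw":1},{"translation":[-0.18,0.18,0],"dr":[0,0,0],"jaw":1},{"translation":[-0.19,0.16,0],"dr":[0,0,0],"jaw":1},{"translation":[-0.2,0.14,0],"dr":[0,0,0],"jaw":1},{"translation":[0,0,0],"dr":[0,0,0],"jaw":1}]}}

```text
time_s: 19.68
position: [0.5056, 0.0836, 0.0631]
tcp_rot: [[0.994, 0.111, 0.002], [0.111, -0.994, -0.001], [0.002, 0.001, -1.0]]
force: [3.2, -2.6, -4.8]
opening: 0.149
```

```bash
python3 - <<'E'
from h import *
s=rep()
p,d=capture("side"); cv2.imwrite("pics/s12.png",cv2.resize(p[150:250,200:320,::-1],None,fx=6,fy=6,interpolation=cv2.INTER_CUBIC))
E
```

```text
t 19.68 fix [-12.7 -69. ] clip 0.181 r 83.7 z 0.0631 F fix [ 2.9 -3. ] tang 0.7 rad 4.1 fz -4.8 open 0.149
```

View pics/s12.png

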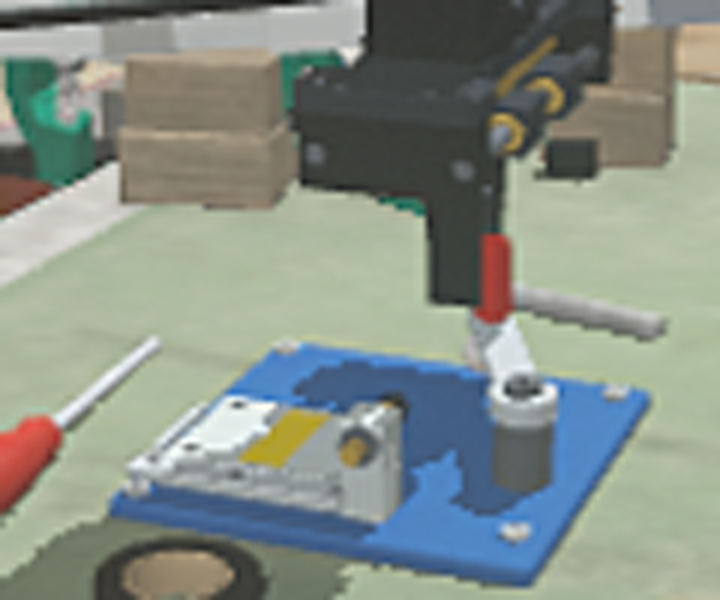

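{"op": "arm_command", "data": {"commands": [{"translation":[0,0,0],"dr":[0,0,0],"jaw":0.5},{"translation":[0,0,0],"dr":[0,0,0],"jaw":0.4},{"translation":[0,0,0],"dr":[0,0,0],"jaw":0.4},{"translation":[0,0,0],"dr":[0,0,0],"jaw":0.4},{"translation":[0,0,0],"dr":[0,0,0],"jaw":0.4},{"translation":[0,0,-0.8],"dr":[0,0,0],"jaw":0.2},{"translation":[0,0,-1],"dr":[0,0,0],"jaw":0},{"translation":[0,0,-1],"dr":[0,0,0],"jaw":0},{"translation":[0,0,-1],"dr":[0,0,0],"jaw":0},{"translation":[0,0,-1],"dr":[0,0,0],"jaw":0},{"translation":[0,0,0],"dr":[0,0,0],"jaw":0},{"translation":[0,0,0],"dr":[0,0,0],"jaw":0}]}}

```text
time_s: 20.73
position: [0.5054, 0.0851, 0.1844]
tcp_rot: [[0.994, 0.111, 0.003], [0.111, -0.994, -0.0], [0.003, 0.0, -1.0]]
force: [1.3, 0.3, 0.2]
opening: 0.956
```

```bash
python3 - <<'E'
from h import *
s=rep(); M=wmodel(s)
p,d=capture("wrist"); cv2.imwrite("pics/w13.png",p[:,:,::-1])
im=cv2.imread("pics/w13.png");hsv=cv2.cvtColor(im,cv2.COLOR_BGR2HSV)
m=cv2.inRange(hsv,(0,150,60),(8,255,255))|cv2.inRange(hsv,(172,150,60),(180,255,255))
for c in cv2.findContours(m,0,1)[0]:
    if cv2.contourArea(c)>30:
        cc=cv2.minEnclosingCircle(c); w=wonz(M,*cc[0],.08); k=R_.T@(w[:2]-O_)*1000; print(cc,cv2.boundingRect(c),k,"clip",1.15+np.arctan2(k[1],k[0]+60),np.hypot(k[1],k[0]+60))
E
```

```text
t 20.73 fix [-12.7 -67.5] clip 0.190 r 82.5 z 0.1844 F fix [1.3 0.2] tang 1.2 rad 0.6 fz 0.2 open 0.956
((253.0, 206.5), 8.558721542358398) (246, 198, 16, 18) [-22.97599897 -69.30900968] clip 0.06982570958494505 78.57808520712022
((99.0, 26.0), 51.24460983276367) (48, 10, 103, 31) [115.88835032  43.97558528] clip 1.3949973791975898 181.30241002459064
```

View pics/w13.png

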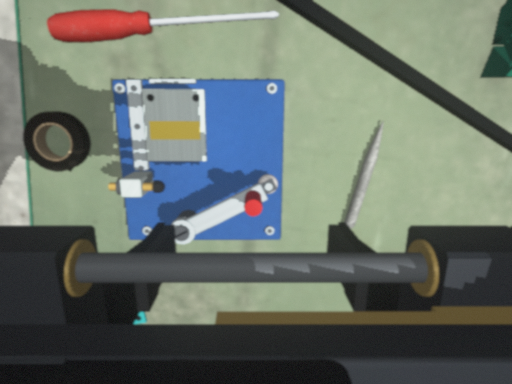

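{"op": "arm_command", "data": {"commands": [{"translation":[0,0,-1],"dr":[0,0,0],"jaw":0},{"translation":[0,0,-1],"dr":[0,0,0],"jaw":0},{"translation":[0,0,-1],"dr":[0,0,0],"jaw":0},{"translation":[0,0,-1],"dr":[0,0,0],"jaw":0},{"translation":[0,0,-1],"dr":[0,0,0],"jaw":0},{"translation":[0,0,-1],"dr":[0,0,0],"jaw":0},{"translation":[0,0.5,-0.6],"dr":[0,0,0],"jaw":0},{"translation":[0,1,0],"dr":[0,0,0],"jaw":0},{"translation":[0,1,0],"dr":[0,0,0],"jaw":0},{"translation":[0,1,0],"dr":[0,0,0],"jaw":0},{"translation":[0,1,0],"dr":[0,0,0],"jaw":0},{"translation":[0,1,0],"dr":[0,0,0],"jaw":0}]}}

```text
time_s: 21.78
position: [0.5193, -0.0525, 0.3459]
tcp_rot: [[0.994, 0.111, -0.004], [0.111, -0.994, 0.001], [-0.004, -0.002, -1.0]]
force: [-1.3, 0.1, 0.1]
opening: 0.998
```

{"op": "arm_command", "data": {"commands": [{"translation":[0,1,0],"dr":[0,0,0],"jaw":0},{"translation":[0,1,0],"dr":[0,0,0],"jaw":0},{"translation":[0,1,0],"dr":[0,0,0],"jaw":0},{"translation":[0,1,0],"dr":[0,0,0],"jaw":0},{"translation":[0,1,0],"dr":[0,0,0],"jaw":0},{"translation":[0,1,0],"dr":[0,0,0],"jaw":0},{"translation":[0,0,0],"dr":[0,0,0],"jaw":0},{"translation":[0,0,0],"dr":[0,0,0],"jaw":0}]}}

```text
time_s: 22.45
position: [0.5361, -0.2015, 0.3456]
tcp_rot: [[0.994, 0.109, -0.004], [0.109, -0.994, 0.003], [-0.004, -0.003, -1.0]]
force: [-0.4, 1.0, -0.4]
opening: 1.004
```

```bash
python3 - <<'E'
from h import *
s=read_state(); print(s["time_s"],s["position"],s["qvel"].round(2))
p,d=capture("top"); cv2.imwrite("pics/t14.png",p[:,:,::-1]); cv2.imwrite("pics/t14c.png",cv2.resize(p[130:270,170:350,::-1],None,fx=4,fy=4,interpolation=cv2.INTER_CUBIC))
im=cv2.imread("pics/t14.png");
for nm in ("top0","t14"):
    hsv=cv2.cvtColor(cv2.imread(f"pics/{nm}.png"),cv2.COLOR_BGR2HSV)
    m=cv2.inRange(hsv,(22,120,100),(35,255,255)); m[:190]=0;m[212:]=0;m[:,:215]=0;m[:,265:]=0
    ys,xs=np.nonzero(m); P=np.array([onz("top",x,y,.0163)[:2] for x,y in zip(xs,ys)]); q=(P-O_)@R_*1000
    print(nm,"strip centre fix",q.mean(0),q.min(0),q.max(0),cv2.minAreaRect((q).astype(np.float32)))
    m=cv2.inRange(hsv,(0,150,60),(8,255,255))|cv2.inRange(hsv,(172,150,60),(180,255,255)); m[:200]=0;m[235:]=0;m[:,:260]=0;m[:,295:]=0
    ys,xs=np.nonzero(m); w=onz("top",xs.mean(),ys.mean(),.08); k=R_.T@(w[:2]-O_)*1000;print("knob",k,"clip",1.15+np.arctan2(k[1],k[0]+60))
E
```

```text
22.45 [ 0.5361337  -0.20150689  0.34559588] [ 1.95 -1.33  1.07  0.64  0.64  0.03]
top0 strip centre fix [34.89540167  1.5437401 ] [ 26.60664943 -21.88068916] [43.22333775 25.29989741] ((34.89558792114258, 1.6994304656982422), (46.99772644042969, 16.271690368652344), 89.02082824707031)
knob [-12.24655999 -60.28724354] clip 0.24910807228829024
t14 strip centre fix [36.79337169  8.56155241] [ 28.44391688 -15.59862362] [45.10871852 31.79880612] ((36.645206451416016, 8.095733642578125), (47.29621887207031, 16.573089599609375), 89.542236328125)
knob [-24.13477041 -68.19869156] clip 0.06335063976238531
```

View pics/t14c.png

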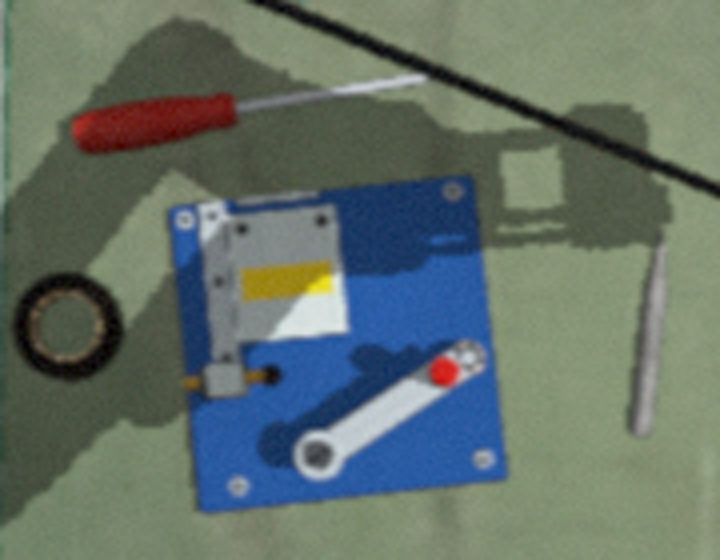

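{"op": "arm_command", "data": {"commands": [{"translation":[0,0,0],"dr":[0,0,0],"jaw":0},{"translation":[0,0,0],"dr":[0,0,0],"jaw":0},{"translation":[0,0,0],"dr":[0,0,0],"jaw":0},{"translation":[0,0,0],"dr":[0,0,0],"jaw":0}]}}

```text
time_s: 22.83
position: [0.5369, -0.1999, 0.3482]
tcp_rot: [[0.994, 0.112, 0.0], [0.112, -0.994, 0.0], [0.0, -0.0, -1.0]]
force: [0.8, 0.1, -0.3]
opening: 0.995
```

```bash
python3 -c "
from rig import *
print(hand_in()); s=read_state(); print(s['time_s'],s['force'])"
```

```text
the job is handed in; nothing more can be done
None
the job is handed in; nothing more can be done
```

I gripped the clip by its red knob and swung it over the plate onto the stop. I then let go for a little over 4 s, regripped it, swung it back and handed the job in at about 23 s.

**Stop force:** I never measured this directly. The knob force ended near 13 N. My baseline for plain sliding was uncertain: about 6.4 N in the slow creep (the single readings ran from about 5.7 to 7.4 N), but 4.0 to 4.5 N earlier. That puts the stop force at roughly 10 to 15 N, inside the 8 to 18 N window.

**Last checks:**

| Check | Reading |
|---|---|
| Plate position, from its strip | y about +8.1 to 8.6 mm (home is 8) |
| Plate squareness | about 0.01 rad |
| Clip angle, top view | about 0.06 rad |
| Clip angle, wrist view | about 0.07 rad |
| Driver, tape and punch | not visibly moved |
| Gripper | open and well clear, forces near zero |

**Disagreements:**
- The tool position gave the knob a radius of 78 to 87 mm where 78 was expected, because the knob slid along the pads. I recentred before regripping.
- At the end of the return swing the jaws stood at 13 mm on the 16 mm knob, so it had reached the pad edge. The final clip angle therefore comes from the cameras.

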